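# Clamp the test rods into the terminal clamps and start the tester

## Task

Get the conductivity rig ready: push every test rod on the bench, copper end first from the robot's side, fully home through the terminal clamp of its own colour, and lock it there by turning that clamp's screw clockwise with the driver until the slot is in line with the rod. Turn the screws with the driver only and keep the fingers off the clamps. With all rods in and locked, put the driver back in its stand, then press the tester's green plunger fully down and let it come up again, leaving the beaker and the bottle where they are.

Things in the scene. Friction and masses are not known exactly. Their poses are not given: they have to be found in the camera images.
- rod_red: red test rod, 150 mm long, loose on the bench, absent in some starts: a red square grip 60 x 16 x 16 mm with a copper rod 10 mm in diameter and 90 mm long, tapered at the end, out of its front face. Origin at the grip's centre; x runs along the axis towards the copper tip: shoulder (grip's front face) at x = 30 mm, tip at 120 mm. Centre of mass in the grip's front half.
- tip_red (a point): tip of the red rod's copper end, on its axis; axes as the rod's
- clamp_red: red terminal clamp, fixed block 40 (x) x 36 (y) x 60 mm high; square bore 13.5 mm wide right through along x, axis 38 mm above the bench. Origin under its centre, on the bench. The rod enters at the -x face (robot's side); it is home when its grip's shoulder meets that face, 50 mm of copper then standing out beyond the +x face. Brass screw head on top.
- screwhead_red (a joint): turn of the red clamp's captive brass screw head about the vertical, rad, growing clockwise seen from above: 0 = open, slot across the bore; 1.57 = locked, slot in line with the bore and rod; stop at 1.62. It stays where it is left; turning takes about 0.1 N m.
- slot_red (a point): centre of the floor of the slot in the red clamp's screw head, on the screw's vertical axis, 64 mm above the bench; x runs along the slot and turns with the screw, z up. Head 35 mm in diameter; slot open at both ends, 7.5 mm wide, 10 mm deep (head's top at 74 mm).
- rod_yellow: yellow test rod, 150 mm long, loose on the bench, absent in some starts: a yellow square grip 60 x 16 x 16 mm with a copper rod 10 mm in diameter and 90 mm long, tapered at the end, out of its front face. Origin at the grip's centre; x runs along the axis towards the copper tip: shoulder (grip's front face) at x = 30 mm, tip at 120 mm. Centre of mass in the grip's front half.
- tip_yellow (a point): tip of the yellow rod's copper end, on its axis; axes as the rod's
- clamp_yellow: yellow terminal clamp, fixed block 40 (x) x 36 (y) x 60 mm high; square bore 13.5 mm wide right through along x, axis 38 mm above the bench. Origin under its centre, on the bench. The rod enters at the -x face (robot's side); it is home when its grip's shoulder meets that face, 50 mm of copper then standing out beyond the +x face. Brass screw head on top.
- screwhead_yellow (a joint): turn of the yellow clamp's captive brass screw head about the vertical, rad, growing clockwise seen from above: 0 = open, slot across the bore; 1.57 = locked, slot in line with the bore and rod; stop at 1.62. It stays where it is left; turning takes about 0.1 N m.
- slot_yellow (a point): centre of the floor of the slot in the yellow clamp's screw head, on the screw's vertical axis, 64 mm above the bench; x runs along the slot and turns with the screw, z up. Head 35 mm in diameter; slot open at both ends, 7.5 mm wide, 10 mm deep (head's top at 74 mm).
- rod_blue: blue test rod, 150 mm long, loose on the bench, absent in some starts: a blue square grip 60 x 16 x 16 mm with a copper rod 10 mm in diameter and 90 mm long, tapered at the end, out of its front face. Origin at the grip's centre; x runs along the axis towards the copper tip: shoulder (grip's front face) at x = 30 mm, tip at 120 mm. Centre of mass in the grip's front half.
- tip_blue (a point): tip of the blue rod's copper end, on its axis; axes as the rod's
- clamp_blue: blue terminal clamp, fixed block 40 (x) x 36 (y) x 60 mm high; square bore 13.5 mm wide right through along x, axis 38 mm above the bench. Origin under its centre, on the bench. The rod enters at the -x face (robot's side); it is home when its grip's shoulder meets that face, 50 mm of copper then standing out beyond the +x face. Brass screw head on top.
- screwhead_blue (a joint): turn of the blue clamp's captive brass screw head about the vertical, rad, growing clockwise seen from above: 0 = open, slot across the bore; 1.57 = locked, slot in line with the bore and rod; stop at 1.62. It stays where it is left; turning takes about 0.1 N m.
- slot_blue (a point): centre of the floor of the slot in the blue clamp's screw head, on the screw's vertical axis, 64 mm above the bench; x runs along the slot and turns with the screw, z up. Head 35 mm in diameter; slot open at both ends, 7.5 mm wide, 10 mm deep (head's top at 74 mm).
- driver: flat-blade driver, 100 mm long, 0.12 kg, loose, standing upright in its stand. Origin at the centre of the blade's lower edge, z up along it to the handle. Blade 22 mm (x) x 3.6 mm (y), z 0 to 14 mm; round shank 10 mm in diameter to z = 45; black round flange 42 mm in diameter z 45 to 50; orange square handle 26 x 26 mm (faces square to x and y), z 50 to 100 mm.
- stand: fixed wooden driver stand, 56 x 56 x 49 mm, origin at the centre of its underside; a square hole 26 mm wide goes down through its middle. The driver hangs in it blade down, its flange resting on the stand's top, so its origin is then 4 mm above the bench.
- tester: fixed grey tester box, 100 (x) x 80 (y) x 50 mm, origin at the centre of its underside; a green plunger stands up in the middle of its top
- plungerhead (a joint): travel of the tester's plunger, m: 0 = up, 0.014 = fully down at its stop; sprung back up, 3 to 9 N
- plunger_top (a point): centre of the top of the plunger's green round head, 34 mm in diameter, 86 mm above the bench when up
- beaker: bystander: glass beaker, 70 mm wide, 90 mm high, origin under its centre
- wash_bottle: bystander: white bottle, 70 mm wide, 140 mm high, origin under its centre
There are look-alikes about, which are no part of the job. What is meant by the rod_blue is not white, and is the larger of those in its own colour.

How it is judged:
By the outcome, as a careful person would: the job done as asked, in the order asked, and still so for the second after the job is handed in, with the robot touching nothing.
Of rod_red, rod_yellow, rod_blue only 2 to 3 are there at a start; the rules pass over those that are not, and their reading is None.
At some moment in a run one of rod_red, rod_yellow, rod_blue may be knocked a few centimetres aside while the robot is not near it.
It also fails if it takes over 210 s, if anything falls off the work surface, if the arm or the gripper's body presses on something with over 40 N, if the wrist force passes 120 N, or if a joint passes its speed limit or range.

## Robot

A 7-joint arm with a two-finger parallel gripper is mounted at the origin on the work surface. World frame = base frame: x ahead of the robot, y to its left, z up, the work surface at z = 0. Lengths are in m, angles in rad, forces in N, time in s.
With the tool pointing down it reaches from about 0.4 to 0.9 m from the base axis. Payload 5.5 kg.
Tool frame: the origin (TCP) lies on the centre line of the jaws, within the pads' length; the fingertips stand 22 mm ahead of it and the grasp point (between the pads) lies 3 mm ahead of it; z points along the fingers, y is the direction in which the jaws open and shut (so a half turn about z gives the same grasp; the last joint's range is limited). The gripper opens to 92 mm and grips with 3 to 60 N. Pads are 19 mm wide; open, the fingers measure 130 mm over their backs; the gripper's body (75 mm by 190 mm) begins 47 mm behind the grasp point.
Start: joints at [1.456, 0.501, -0.427, 1.55, 0.221, 1.138, -0.21], TCP at [0.24, -0.604, 0.249] pointing down, gripper open.
Joint ranges: [-2.88, 2.88], [-0.31, 2.03], [-1.54, 1.56], [0.2, 2.42], [-1.41, 4.55], [0.19, 2.02], [-2.57, 2.57]. Speed limits (rad/s): [2.57, 2.57, 3.14, 3.14, 3.14, 3.14, 3.14].

## Interface

Orientations are given as a unit quaternion [w, x, y, z].
In Python, from cell import reach, move_straight, movej, move_gripper, wait, inverse_kinematics, state, capture, Unreachable, hand_in gives the robot as it stands. Calls block until the motion is done:
- reach(position, orientation): joint-space move of the TCP to a pose.
- move_straight(position, rotation=None, v=0.15): straight line of the TCP; rotation=None keeps the orientation; v is the mean speed in m/s.
- movej(angles): joint-space move.
- move_gripper(opening, force=None): opening from 0.0 (shut) to 1.0 (fully open); force is the grip in N (None keeps the last); returns when the fingers have stopped.
- wait(seconds).
- inverse_kinematics(position, orientation): joint angles nearest the present ones, or None.
- state(): the state.
- capture(name): name is "scene" or "side" or "wrist"; returns a dict with "color" (384x512x3 uint8, blue, green, red), "range_z" (384x512 float32, m along the optical axis (not along the pixel's ray), 0 where there is no reading), "K" (3x3 intrinsics, pixels), "R" (3x3) and "t" (3): a world point X has camera coordinates R X + t. Camera axes: x right, y down, z forward; pixel columns grow to the right and rows downward; lengths in m; the calibration is good to about 2 mm. The wrist camera is an equidistant fisheye: a pixel r from the principal point sees the ray r / f radians off the axis. A picture is of the moment at which its call begins.
A pose or a line that the arm cannot do raises Unreachable and nothing moves.
- hand_in(): hands the job in, once; it reports no verdict.
The state is a dict: "time": time; "joint_positions": joint angles; "joint_velocities": joint speeds; "effort": joint torques, N m; "position": TCP position; "ee_rot": TCP orientation; "contact_force": force on the tool from outside, world axes, zero at the start; "ft_torque": the same for the moment, N m; "opening": opening from 0.0 (shut) to 1.0 (fully open).
Only numpy, scipy, OpenCV 4.12 (cv2) and the standard library are available. Lean on these libraries where they do the work, as an engineer would, in place of code of your own. Each camera call takes 0.05 s, during which the arm holds its last target.

## Working session

There is one attempt and no reset: what is moved stays moved. The work goes in short steps, each a Python script; the robot and the scene stay as the last script left them, time stands still between calls to the robot, and variables do not carry over. Pictures are saved under pics/ and viewed, and the job is handed in when it is done.

```bash
ls; mkdir -p pics; python3 - <<'E'
from cell import *
import cv2
s=state();print({k:s[k] for k in('time','position','ee_rot','opening','contact_force')})
for n in("scene","side","wrist"):
    c=capture(n);cv2.imwrite(f'pics/{n}0.png',c['color'])
    print(n,c['K'].tolist(),c['R'].round(3).tolist(),c['t'].round(3).tolist())
E
```

```text
pics
{'time': 0.0, 'position': array([ 0.23949386, -0.60357807,  0.24768927]), 'ee_rot': array([-9.39509334e-04,  9.82203651e-01,  1.87816628e-01, -1.37678420e-04]), 'opening': 1.0024910266193774, 'contact_force': array([-0.42465429,  0.02899167, -0.15560976])}
scene [[438.88387959563823, 0.0, 256.1098577798441], [0.0, 438.88387959563823, 190.67464034962086], [0.0, 0.0, 1.0]] [[0.725, 0.689, 0.007], [0.537, -0.559, -0.631], [-0.431, 0.461, -0.776]] [-0.491, -0.21, 1.806]
side [[441.6879808581294, 0.0, 255.04669379332935], [0.0, 441.6879808581294, 191.44798369450294], [0.0, 0.0, 1.0]] [[-0.986, -0.166, 0.025], [-0.12, 0.59, -0.799], [0.118, -0.79, -0.601]] [0.602, 0.076, 1.312]
wrist [[297.3186396354542, 0.0, 258.1455053822112], [0.0, 297.3186396354542, 189.69888226295961], [0.0, 0.0, 1.0]] [[0.369, -0.929, -0.004], [-0.891, -0.355, 0.282], [-0.263, -0.101, -0.959]] [-0.648, -0.038, 0.392]
```

View pics/scene0.png

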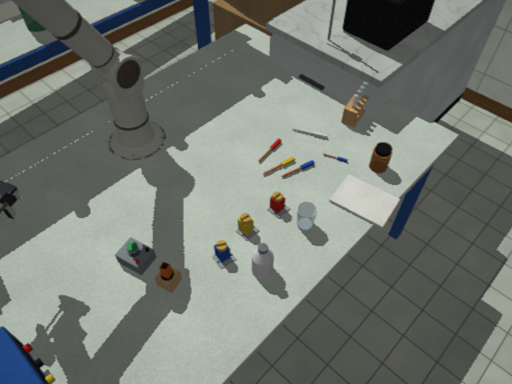

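View pics/side0.png

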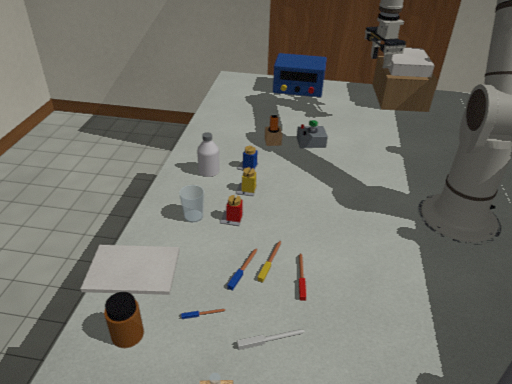

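View pics/wrist0.png

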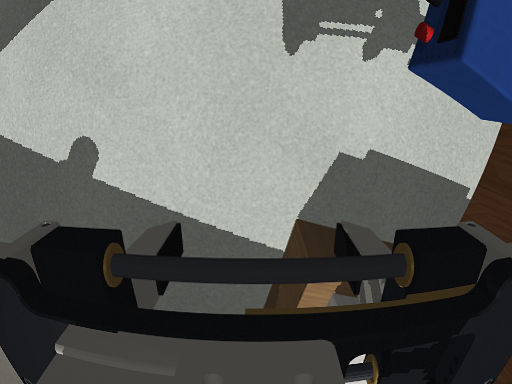

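```bash
cat > h.py <<'E'
import numpy as np,cv2
from cell import *
def px2w(c,u,v,z):
    K,R,t=c['K'],c['R'],c['t']
    d=np.array([(u-K[0,2])/K[0,0],(v-K[1,2])/K[1,1],1.])
    return hit(R,t,d,z)
def hit(R,t,d,z):
    o=-R.T@t; w=R.T@d
    return o+w*(z-o[2])/w[2]
def wpx2w(c,u,v,z):
    K,R,t=c['K'],c['R'],c['t']
    a=np.array([(u-K[0,2])/K[0,0],(v-K[1,2])/K[1,1]]); r=np.linalg.norm(a)+1e-12
    d=np.array([a[0]/r*np.sin(r),a[1]/r*np.sin(r),np.cos(r)])
    return hit(R,t,d,z)
def w2w(c,X):  # wrist projection
    p=c['R']@np.asarray(X)+c['t'];r=np.hypot(p[0],p[1]);th=np.arctan2(r,p[2])
    return c['K'][0,0]*th*p[0]/r+c['K'][0,2],c['K'][1,1]*th*p[1]/r+c['K'][1,2]
def w2p(c,X):
    p=c['K']@(c['R']@np.asarray(X)+c['t']);return p[:2]/p[2]
def save(c,name,roi=None,s=1):
    im=c['color']
    if roi:im=im[roi[1]:roi[3],roi[0]:roi[2]]
    cv2.imwrite('pics/'+name,cv2.resize(im,None,fx=s,fy=s,interpolation=cv2.INTER_CUBIC))
E
python3 - <<'E'
from h import *
a=capture('scene');b=capture('side')
save(a,'sc1.png',(110,120,370,300),3);save(b,'si1.png',(110,100,370,340),2.5)
for n,u,v,z in [('red',277,144,.01),('yel',287,161,.01),('blue',306,166,.01),('smallblue',340,159,.01),('white',310,133,.01),('cr',278,198,.074),('cy',246,219,.074),('cb',222,245,.074),('drv',166,266,.1),('plg',132,244,.086),('bottle',263,270,.02),('beaker',306,225,0)]:
    print(n,px2w(a,u,v,z).round(3))
for n,u,v,z in [('red',302,285,.01),('yel',266,268,.01),('blue',236,278,.01),('cr',235,200,.074),('cy',250,173,.074),('cb',250,150,.074),('drv',274,117,.1),('plg',313,123,.086)]:
    print(n,px2w(b,u,v,z).round(3))
E
```

```text
red [0.44  0.374 0.01 ]
yel [0.531 0.331 0.01 ]
blue [0.601 0.362 0.01 ]
smallblue [0.674 0.484 0.01 ]
white [0.495 0.517 0.01 ]
cr [0.66  0.129 0.074]
cy [ 0.642 -0.012  0.074]
cb [ 0.658 -0.138  0.074]
drv [ 0.602 -0.316  0.1  ]
plg [ 0.455 -0.337  0.086]
bottle [ 0.794 -0.091  0.02 ]
beaker [0.775 0.152 0.   ]
red [0.435 0.359 0.01 ]
yel [0.529 0.32  0.01 ]
blue [0.597 0.367 0.01 ]
cr [0.645 0.143 0.074]
cy [0.628 0.004 0.074]
cb [ 0.651 -0.127  0.074]
drv [ 0.599 -0.323  0.1  ]
plg [ 0.459 -0.334  0.086]
```

View pics/sc1.png

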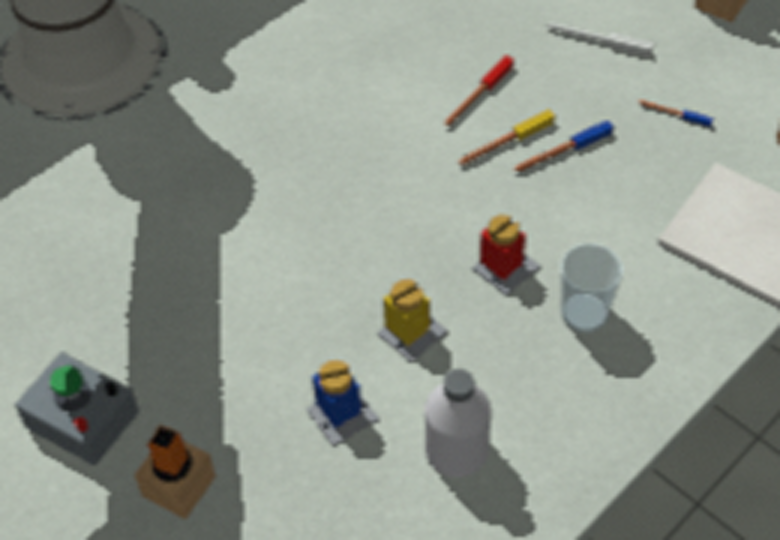

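View pics/si1.png

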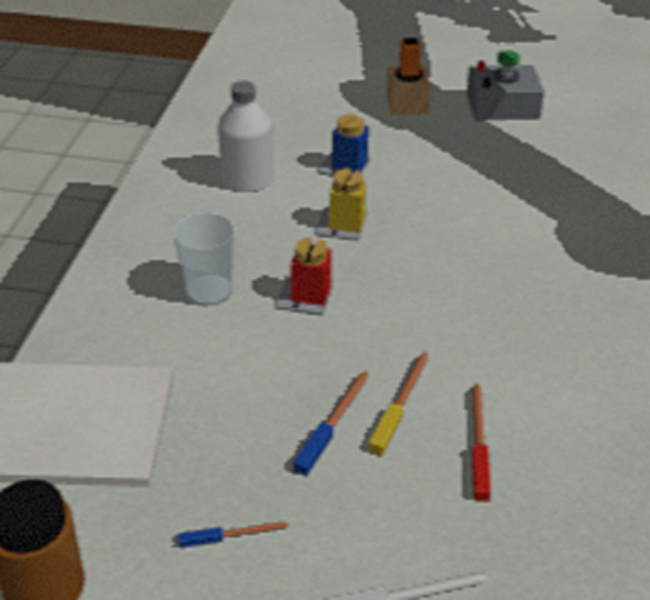

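```bash
cat >> h.py <<'E'
def q(a): return np.array([0,np.cos(a/2),np.sin(a/2),0])
def yaw():
    r=state()['ee_rot'];return 2*np.arctan2(r[2],r[1])
E
python3 - <<'E'
from h import *
c=capture('wrist'); p=-c['R'].T@c['t'];s=state();print(p,p-s['position'])
for a in np.arange(-3,3.2,.5):
    r=[]
    for P in [(.5,.3,.3),(.6,0.,.3),(.58,.0,.04),(.47,.3,.04),(.62,-.32,.1)]:
        j=inverse_kinematics(P,q(a)); r.append(None if j is None else np.round(j,2)[[0,4,6]].tolist())
    print(round(a,2),r)
E
```

```text
[ 0.30876112 -0.57633671  0.38459071] [0.06903145 0.02761533 0.1362182 ]
-3.0 [[0.3, 0.63, 0.62], [0.8, 0.65, 1.16], [0.65, 0.9, 0.97], [0.1, 0.91, 0.38], [1.03, 0.82, 1.61]]
-2.5 [[0.3, 0.63, 1.12], [0.81, 0.66, 1.64], [0.81, 1.22, 1.3], [0.27, 1.21, 0.7], [1.15, 1.13, 1.96]]
-2.0 [[0.3, 0.63, 1.62], [0.81, 0.66, 2.14], [0.81, 1.22, 1.8], [0.27, 1.21, 1.2], [-0.28, -1.2, -2.37]]
-1.5 [[0.3, 0.63, 2.12], [-0.91, -0.71, -2.52], [-0.7, -0.89, -2.4], [0.27, 1.21, 1.7], [-0.21, -0.99, -1.96]]
-1.0 [[-1.49, -0.67, -2.57], [-0.71, -0.38, -2.29], [-0.11, -0.08, -2.55], [0.27, 1.21, 2.2], [0.57, 0.16, -2.25]]
-0.5 [[-0.95, -0.15, -2.52], [0.55, 0.33, -2.39], [0.29, 0.42, -2.46], [-0.8, -0.23, -2.49], [0.64, 0.25, -1.81]]
0.0 [[-0.42, 0.07, -2.22], [0.63, 0.4, -1.94], [0.36, 0.5, -2.03], [-0.63, -0.01, -2.18], [0.7, 0.33, -1.37]]
0.5 [[-0.08, 0.24, -1.85], [0.65, 0.42, -1.46], [0.41, 0.57, -1.57], [-0.05, 0.69, -2.25], [0.76, 0.4, -0.92]]
1.0 [[0.2, 0.47, -1.54], [0.67, 0.44, -0.97], [0.46, 0.64, -1.13], [0.0, 0.77, -1.81], [0.81, 0.47, -0.46]]
1.5 [[0.3, 0.63, -1.17], [0.69, 0.46, -0.49], [0.53, 0.73, -0.7], [0.08, 0.87, -1.38], [0.85, 0.53, -0.0]]
2.0 [[0.3, 0.63, -0.67], [0.7, 0.48, 0.0], [0.59, 0.82, -0.26], [0.17, 1.01, -0.97], [0.89, 0.59, 0.46]]
2.5 [[0.3, 0.63, -0.17], [0.7, 0.48, 0.5], [0.63, 0.88, 0.2], [0.13, 0.96, -0.44], [0.96, 0.7, 0.89]]
3.0 [[0.3, 0.63, 0.33], [0.76, 0.57, 0.93], [0.66, 0.92, 0.67], [0.1, 0.9, 0.1], [1.01, 0.78, 1.35]]
```

```bash
python3 - <<'E'
from h import *
t=state()['time']
reach([.57,-.03,.36],q(3.0)); c=capture('wrist'); save(c,'w1.png',None,1.5); np.savez('w1.npz',**c)
print(c['R'].round(3).tolist(),-c['R'].T@c['t'])
reach([.5,.28,.33],q(1.5)); c=capture('wrist'); save(c,'w2.png',None,1.5); np.savez('w2.npz',**c)
print(state()['time']-t)
E
```

```text
[[0.143, 0.99, 0.001], [0.95, -0.138, 0.28], [0.277, -0.039, -0.96]] [ 0.49330632 -0.02071486  0.49596592]
4.1083
```

View pics/w1.png

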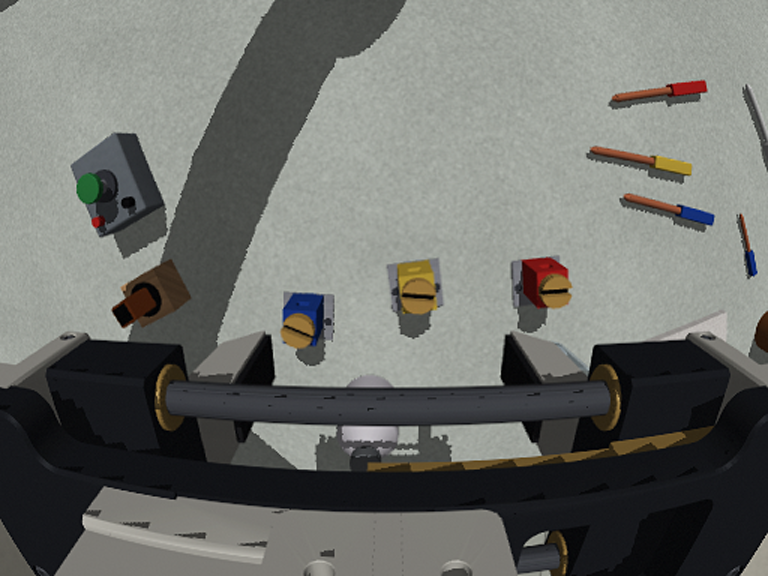

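View pics/w2.png

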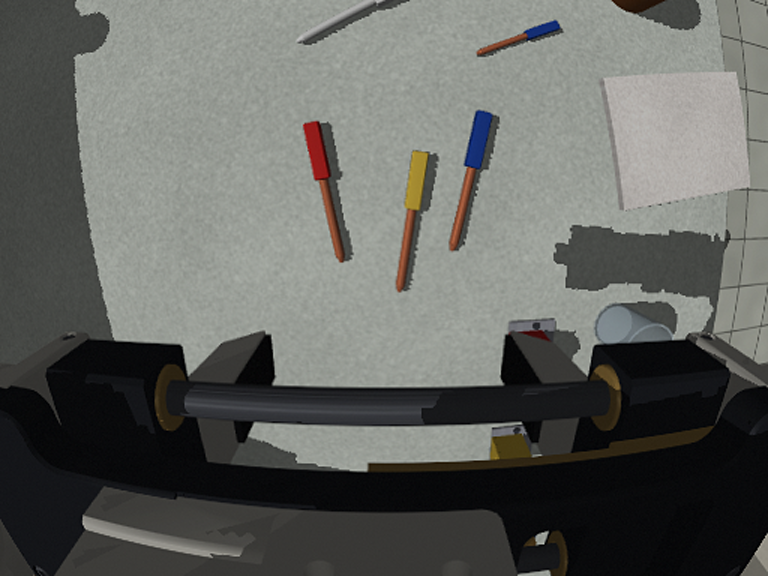

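```bash
cat >> h.py <<'E'
def cloud(c,wrist=True):
    h,w=c['range_z'].shape;u,v=np.meshgrid(np.arange(w),np.arange(h))
    x=(u-c['K'][0,2])/c['K'][0,0];y=(v-c['K'][1,2])/c['K'][1,1]
    if wrist:
        r=np.hypot(x,y)+1e-12;k=np.tan(np.minimum(r,1.5))/r;x=x*k;y=y*k
    z=c['range_z'];P=np.stack([x*z,y*z,z],-1)
    W=(P-c['t'])@c['R']; W[z<=0]=np.nan
    return W
def hue(c):
    hsv=cv2.cvtColor(c['color'],cv2.COLOR_BGR2HSV).astype(int);H,S,V=hsv[...,0],hsv[...,1],hsv[...,2]
    m={'red':((H<5)|(H>172))&(S>190)&(V>50),'yellow':(H>=21)&(H<32)&(S>150)&(V>60),'blue':(H>105)&(H<128)&(S>150)&(V>30),
       'copper':(H>=5)&(H<14)&(S>90)&(V>60),'brass':(H>=14)&(H<21)&(S>120)&(V>60),'green':(H>50)&(H<80)&(S>120)}
    return m,hsv
def comps(m,amin):
    n,l,st,ce=cv2.connectedComponentsWithStats(m.astype(np.uint8),connectivity=8)
    return [(l==i,st[i,4],ce[i]) for i in range(1,n) if st[i,4]>=amin]
E
python3 - <<'E'
from h import *
c=dict(np.load('w2.npz'));W=cloud(c);m,hsv=hue(c)
g=W[100:110,120:130,2];print('bench z',np.nanmean(W[120:180,100:170,2]),np.nanstd(W[120:180,100:170,2]))
for p in [(214,100),(277,120),(319,93),(218,140),(270,150)]:print(p,hsv[p[1],p[0]],W[p[1],p[0]].round(4))
for k in('red','yellow','blue','copper'):
    for a,n,ce in comps(m[k],60):
        z=W[a];r=cv2.minAreaRect(z[~np.isnan(z[:,0])][:,:2].astype(np.float32)*1000)
        print(k,n,ce.round(0),np.nanmean(z,0).round(4),np.nanmax(z[:,2]).round(3),np.round(r[1],1),round(r[2],1))
c=dict(np.load('w1.npz'));W=cloud(c);m,hsv=hue(c)
for p in [(278,190),(203,220),(370,194),(362,180),(205,203),(275,180),(278,180),(60,126),(155,206)]:print(p,hsv[p[1],p[0]],W[p[1],p[0]].round(4))
E
```

```text
bench z 0.00048029696919459384 0.0008808684856445678
(214, 100) [  1 209 143] [0.4381 0.3683 0.015 ]
(277, 120) [ 23 180 164] [0.5304 0.3306 0.017 ]
(319, 93) [112 209 117] [0.5966 0.3687 0.0171]
(218, 140) [  9 165 156] [0.4385 0.3064 0.0127]
(270, 150) [  9 160 137] [0.5171 0.2846 0.0116]
red 378 [211. 100.] [0.4333 0.3686 0.0162] 0.019 [15.4 58.3] 7.0
yellow 394 [277. 120.] [0.5309 0.3307 0.0161] 0.018 [58.5 16.8] 77.8
yellow 360 [339. 298.] [0.6291 0.0103 0.0324] 0.4 [ 49.4 352.3] 21.6
blue 143 [361.  19.] [0.6758 0.4891 0.0108] 0.014 [39.8 10.8] 24.0
blue 415 [318.  93.] [0.5962 0.3693 0.0157] 0.019 [58.9 16.5] 73.9
copper 124 [334.  29.] [0.6301 0.4718 0.0084] 0.01 [58.3  6.5] 22.0
copper 326 [308. 138.] [0.5763 0.2994 0.0122] 0.015 [88.5 10.4] 75.2
copper 280 [221. 146.] [0.4416 0.2959 0.0125] 0.016 [ 9.9 89.4] 6.9
copper 307 [270. 166.] [0.5153 0.259  0.0119] 0.015 [88.1  8.5] 77.6
(278, 190) [ 19 156 152] [ 0.6201 -0.0089  0.0726]
(203, 220) [ 19 156 155] [ 0.6514 -0.1296  0.0733]
(370, 194) [110 255   3] [0.6502 0.1369 0.0654]
(362, 180) [  1 213 121] [0.6287 0.128  0.054 ]
(205, 203) [112 211 115] [ 0.6341 -0.1282  0.0422]
(275, 180) [ 23 181 166] [ 0.615  -0.0104  0.032 ]
(278, 180) [ 23 182 157] [ 0.6121 -0.0061  0.0453]
(60, 126) [ 67 168 100] [ 0.4604 -0.3376  0.0854]
(155, 206) [ 45  12 165] [ 0.6403 -0.2339 -0.0007]
```

```bash
python3 - <<'E'
from h import *
t=state()['time']
reach([.70,-.03,.36],q(0.14)); c=capture('wrist'); save(c,'w3.png',None,1.5); np.savez('w3.npz',**c)
print(state()['time']-t,state()['position'])
E
```

```text
1.4334000000000007 [ 0.69952696 -0.02739371  0.36017522]
```

View pics/w3.png

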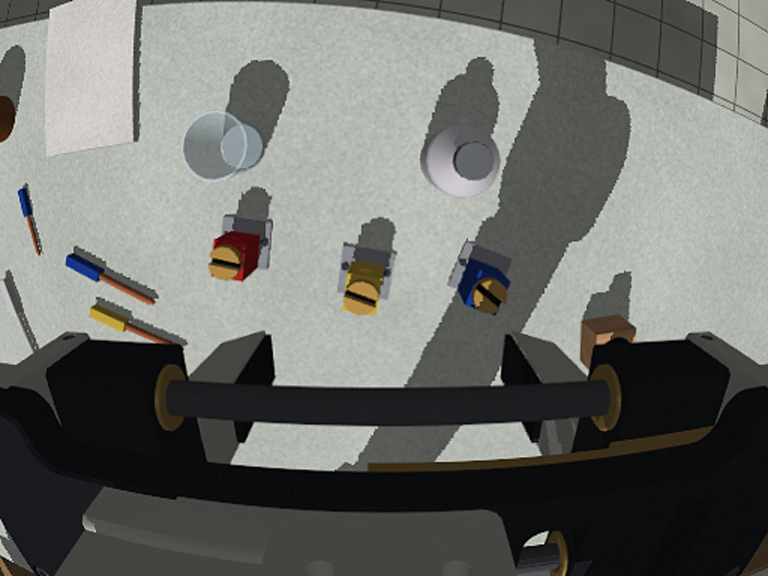

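```bash
python3 - <<'E'
from h import *
rough={'red':(.65,.135),'yellow':(.635,-.005),'blue':(.655,-.13)}
for k,(x0,y0) in rough.items():
  for f in('w1','w3'):
    c=dict(np.load(f+'.npz'));W=cloud(c);m,hsv=hue(c)
    near=(np.hypot(W[...,0]-x0,W[...,1]-y0)<.045)
    br=near&(W[...,2]>.0675)
    P=W[br]; (cx,cy),r=cv2.minEnclosingCircle((P[:,:2]*1000).astype(np.float32))
    # silhouette via region of pixels: ray to plane z=.074 of hull
    # slot: dark pixels inside circle
    hub=near&(np.hypot(W[...,0]-cx/1000,W[...,1]-cy/1000)<.0165)&(W[...,2]>.055)
    dark=hub&(hsv[...,2]<60)
    v,u=np.nonzero(dark)
    D=np.array([wpx2w(c,a,b,.074)[:2] for a,b in zip(u,v)])
    d=D-D.mean(0);ev,E=np.linalg.eigh(d.T@d);e=E[:,1];
    print(k,f,'circ',round(cx,1),round(cy,1),round(r,1),'mean',(P[:,:2].mean(0)*1000).round(1),len(P),'z',P[:,2].mean().round(4),'slot',D.mean(0).round(4),len(D),'ang',round(np.degrees(np.arctan2(e[1],e[0]))%180,1),np.sqrt(ev[1]/ev[0]).round(1))
    b=near&m[k]&(W[...,2]>.006)&(W[...,2]<.055)
    Q=W[b]; rr=cv2.minAreaRect((Q[:,:2]*1000).astype(np.float32));print('   block',np.round(rr[0],1),np.round(rr[1],1),round(rr[2],1),len(Q))
    pl=near&(hsv[...,1]<60)&(hsv[...,2]<200)&(W[...,2]>.002)&(W[...,2]<.02)
E
```

```text
red w1 circ 647.7 135.1 18.5 mean [647.  134.2] 314 z 0.0737 slot [0.6464 0.1299] 49 ang 82.9 7.0
   block [639.2 125.9] [27.2 52.1] 47.0 329
red w3 circ 648.9 135.5 18.8 mean [649.6 134.3] 323 z 0.074 slot [0.649 0.131] 62 ang 86.6 5.6
   block [658.  125.1] [51.1 27. ] 41.1 296
yellow w1 circ 624.3 3.3 32.1 mean [607.5   5.8] 1348 z 0.3294 slot [ 0.6324 -0.0028] 25 ang 75.2 4.6
   block [613.6  -9.2] [34.3  4.1] 89.2 153
yellow w3 circ 633.1 -10.0 18.0 mean [633.7  -9.9] 360 z 0.0739 slot [ 0.6333 -0.0089] 58 ang 76.2 6.8
   block [651.2  -9.7] [33.8  3.9] 89.8 151
blue w1 circ 652.3 -138.0 18.3 mean [ 651.5 -138. ] 327 z 0.0733 slot [ 0.6505 -0.1376] 25 ang 58.2 14.1
   block [ 645.  -126.7] [52.3 26.5] 30.6 284
blue w3 circ 663.5 -124.6 35.7 mean [ 671.6 -119.9] 719 z 0.2724 slot [ 0.6634 -0.127 ] 73 ang 8.3 1.3
   block [ 663.8 -129.4] [25.3 50.6] 38.3 255
```

```bash
cat > cl.py <<'E'
from h import *
def fitc(P):
    A=np.c_[2*P,np.ones(len(P))];s=np.linalg.lstsq(A,(P**2).sum(1),rcond=None)[0];return s[:2]
def lines(Q,n=2,tol=.0012):
    rng=np.random.default_rng(0);out=[]
    for _ in range(n):
        if len(Q)<25:break
        best=None
        for i in range(400):
            a,b=Q[rng.choice(len(Q),2,False)];d=b-a
            L=np.hypot(*d)
            if L<.008:continue
            nn=np.array([-d[1],d[0]])/L;ins=abs((Q-a)@nn)<tol
            if best is None or ins.sum()>best.sum():best=ins
        S=Q[best];mu=S.mean(0);ev,E=np.linalg.eigh((S-mu).T@(S-mu));e=E[:,1]
        pr=(S-mu)@e
        out.append((round(np.degrees(np.arctan2(e[1],e[0]))%180,1),len(S),(mu*1000).round(1).tolist(),round(np.ptp(pr)*1000,1)))
        Q=Q[~best]
    return out
E
python3 - <<'E'
from cl import *
rough={'red':(.648,.134),'yellow':(.633,-.010),'blue':(.652,-.138)}
for k,(x0,y0) in rough.items():
  for f in('w1','w3'):
    c=dict(np.load(f+'.npz'));W=cloud(c);m,hsv=hue(c)
    near=(np.hypot(W[...,0]-x0,W[...,1]-y0)<.035)
    br=near&(W[...,2]>.0675)&(W[...,2]<.08)
    P=W[br];(cx,cy),r=cv2.minEnclosingCircle((P[:,:2]*1000).astype(np.float32))
    u8=br.astype(np.uint8);u8=cv2.morphologyEx(u8,cv2.MORPH_CLOSE,np.ones((7,7)))
    hull=cv2.convexHull(np.argwhere(br)[:,::-1].astype(np.int32))
    dm=np.zeros_like(u8);cv2.fillConvexPoly(dm,hull,1);er=cv2.erode(dm,np.ones((3,3)))
    dark=(er>0)&(hsv[...,2]<75)
    v,u=np.nonzero(dark);D=np.array([wpx2w(c,a,b,.074)[:2] for a,b in zip(u,v)]);d=D-D.mean(0);ev,E=np.linalg.eigh(d.T@d);e=E[:,1]
    print(k,f,'circ',round(cx,1),round(cy,1),round(r,1),'slot ang',round(np.degrees(np.arctan2(e[1],e[0]))%180,1),len(D),np.sqrt(ev[1]/ev[0]).round(1))
    b=near&m[k]&(W[...,2]>.008)&(W[...,2]<.056)
    for l in lines(W[b][:,:2]):print('    ',l)
E
```

```text
red w1 circ 647.7 135.1 18.5 slot ang 80.4 49 4.4
     (np.float64(178.2), 172, [647.9, 117.7], np.float64(39.3))
     (np.float64(89.5), 138, [628.8, 136.6], np.float64(36.4))
red w3 circ 648.9 135.5 18.8 slot ang 90.0 71 3.9
     (np.float64(178.6), 172, [650.4, 117.4], np.float64(39.2))
     (np.float64(90.5), 110, [668.3, 136.1], np.float64(33.5))
yellow w1 circ 631.9 -8.5 18.0 slot ang 76.4 58 6.8
     (np.float64(89.4), 151, [612.1, -9.3], np.float64(34.3))
yellow w3 circ 633.1 -10.0 18.0 slot ang 76.9 79 4.7
     (np.float64(89.4), 144, [652.6, -9.6], np.float64(33.8))
blue w1 circ 652.3 -138.0 18.3 slot ang 58.5 33 9.6
     (np.float64(78.1), 189, [633.0, -133.7], np.float64(35.4))
     (np.float64(167.8), 78, [656.2, -121.2], np.float64(36.7))
blue w3 circ 652.7 -139.3 18.3 slot ang 57.3 99 2.6
     (np.float64(167.4), 183, [658.2, -121.3], np.float64(39.4))
     (np.float64(77.2), 73, [672.5, -142.6], np.float64(30.3))
```

```bash
cat > rod.py <<'E'
from h import *
CL={'red':(.6485,.1354,-1.1),'yellow':(.6324,-.0094,-.6),'blue':(.6527,-.1387,-12.4)}
LOG=lambda *a:print(round(state()['time'],1),*a)
def find(k,name=None):
    reach([.5,.28,.33],q(1.5));wait(.15);c=capture('wrist');W=cloud(c);m,_=hue(c)
    if name:save(c,name,None,1.5)
    flat=(W[...,2]<.03)
    cs=comps(m[k]&flat,150)
    g=max(cs,key=lambda t:t[1]);G=np.nanmedian(W[g[0]],0)
    rr=cv2.minAreaRect((W[g[0]][:,:2]*1000).astype(np.float32))
    G2=np.array(rr[0])/1000
    best=min(comps(m['copper']&flat,80),key=lambda t:abs(np.linalg.norm(np.nanmean(W[t[0]],0)[:2]-G2)-.075))
    C=np.nanmean(W[best[0]],0)[:2];d=C-G2;LOG(k,'grip',G2.round(4),np.round(rr[1],1),'copper d',np.linalg.norm(d).round(4))
    return G2,np.arctan2(d[1],d[0])
def nudge(p,o,v=.1):
    """straight move corrected for the settled offset"""
    move_straight(p,o,v);wait(.2);e=np.array(p)-state()['position']
    if np.linalg.norm(e)>.0005:
        move_straight(np.array(p)+e,o,.05);wait(.2)
    return np.array(p)-state()['position']
E
python3 - <<'E'
from rod import *
G,y=find('blue','w4.png');print(G,np.degrees(y))
print(state()['position'],np.degrees(yaw()))
p=G+.008*np.array([np.cos(y),np.sin(y)])
o=q(y+np.pi)
move_gripper(.45,40)
reach([*p,.12],o);wait(.2);print(state()['position']-[*p,.12],np.degrees(yaw()-y-np.pi)%360, state()['opening'],state()['contact_force'])
print('res',nudge([*p,.06],o)*1000,state()['contact_force'])
E
```

```text
7.4 blue grip [0.5967 0.3693] [58.9 16.1] copper d 0.073
[0.59670801 0.36932703] -106.21011032012392
[0.50099056 0.27903212 0.32988011] 85.79189883038163
[ 0.00117767 -0.00019799  0.00240133] 359.9470859778955 0.449939437942296 [0.12439569 0.15504243 0.51622863]
res [0.40367053 0.49845098 0.81954833] [-0.93148741 -0.35433155  0.43560185]
```

View pics/w4.png

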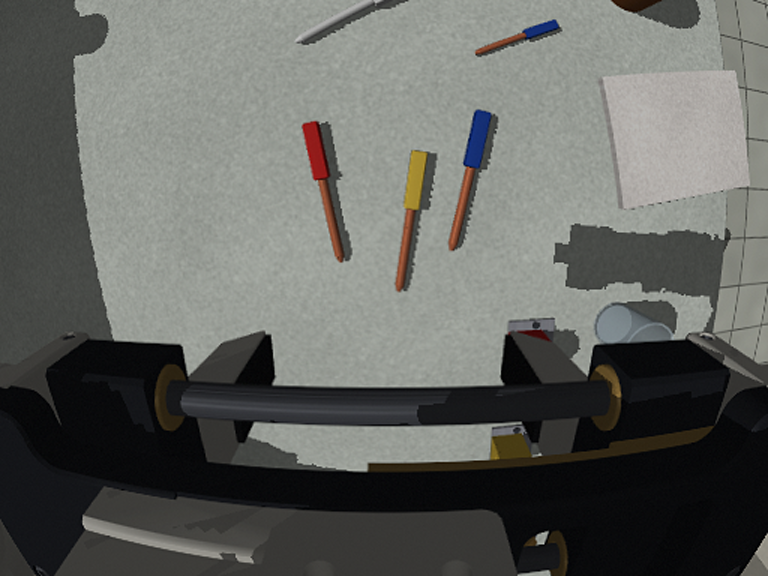

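```bash
python3 -c "
import cv2;i=cv2.imread('pics/w4.png')[0:270,280:600];cv2.imwrite('pics/w4c.png',cv2.resize(i,None,fx=2,fy=2))"
```

```text
(no output)
```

View pics/w4c.png

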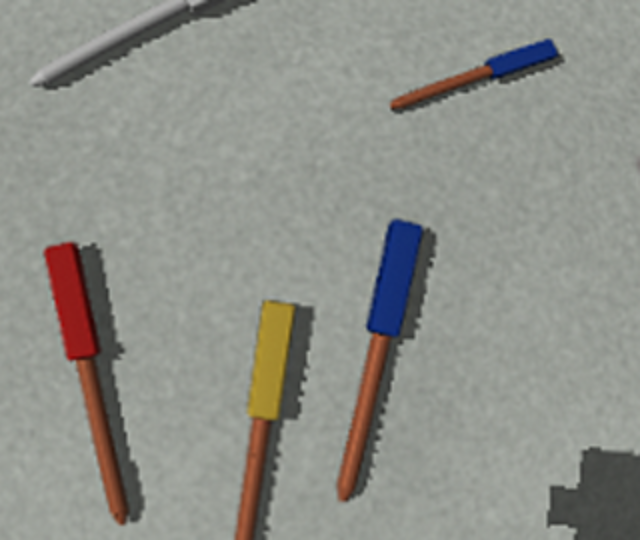

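Candidates: the large blue rod at w4 (478,140), the small blue one (542,30) and the white one (350,20). The large blue one matches: it isn't white, and its grip measures 59 x 16 mm against 40 x 11 mm for the small one. The crop confirms it, so I'll grasp it.

```bash
cat >> rod.py <<'E'
def grasp(G,y):
    p=G+.008*np.array([np.cos(y),np.sin(y)]);o=q(y+np.pi)
    r=nudge([*p,.0245],o,.08);LOG('down res mm',(r*1000).round(2),state()['contact_force'].round(1))
    z=state()['position'][2]
    move_gripper(.05,45);wait(.2);s=state();LOG('closed',round(s['opening'],3),s['position'].round(4),s['contact_force'].round(1))
    move_straight([p[0],p[1],.20],o,.2);wait(.1);LOG('lifted opening',round(state()['opening'],3))
    return z
E
python3 - <<'E'
from rod import *
G,y=np.array([0.59670801,0.36932703]),np.radians(-106.21)
print(grasp(G,y))
c=capture('scene');save(c,'s5.png',(150,100,350,280),3.5)
E
```

```text
11.7 down res mm [0.09 0.06 0.29] [-0.6  0.4 -0.1]
12.5 closed 0.172 [0.5946 0.3616 0.0246] [ 1.1 -0.7  1.3]
13.6 lifted opening 0.171
0.02420655510238515
```

View pics/s5.png

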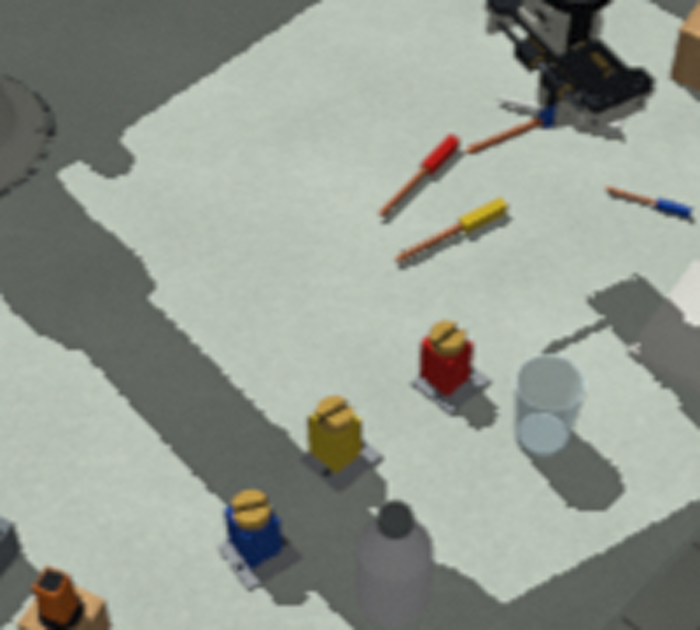

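```bash
cat >> rod.py <<'E'
def cpose(k,x,y=0):
    cx,cy,a=CL[k];a=np.radians(a);return np.array([cx+x*np.cos(a)-y*np.sin(a),cy+x*np.sin(a)+y*np.cos(a)])
def cforce(k):
    a=np.radians(CL[k][2]);f=state()['contact_force'];return np.array([f[0]*np.cos(a)+f[1]*np.sin(a),-f[0]*np.sin(a)+f[1]*np.cos(a),f[2]])
def approach(k,zt,name):
    o=q(np.radians(CL[k][2])+np.pi)
    reach([*cpose(k,-.152),.20],o)
    r=nudge([*cpose(k,-.152),zt],o,.15);LOG('pre res mm',(r*1000).round(2),'F',cforce(k).round(1),'yaw err',np.degrees(yaw()-np.pi)%360-CL[k][2]%360)
    for n in('side','scene'):
        c=capture(n);u,v=w2p(c,[*cpose(k,-.06),.04]);u,v=int(u),int(v)
        save(c,f'{name}_{n}.png',(u-50,v-40,u+50,v+40),7)
def push(k,zt,xs,off=np.zeros(3),lim=12):
    o=q(np.radians(CL[k][2])+np.pi);f0=cforce(k)
    for x in xs:
        move_straight(np.array([*cpose(k,x,off[1]),zt])+[0,0,off[2]],o,.06);wait(.05);f=cforce(k)-f0
        p=state()['position'];a=np.radians(CL[k][2]);d=p[:2]-np.array(CL[k][:2]);xx=d@[np.cos(a),np.sin(a)];yy=d@[-np.sin(a),np.cos(a)]
        LOG('x cmd',round(x*1000,1),'act',(xx*1000).round(1),'y',(yy*1000).round(1),'z',(p[2]*1000).round(1),'F',f.round(1),round(state()['opening'],3))
        if abs(f[0])>lim or np.linalg.norm(f[1:])>lim: LOG('stop');return x
    return None
E
python3 - <<'E'
from rod import *
approach('blue',.0545,'b1')
E
```

```text
17.2 pre res mm [ 0.49 -0.23  0.72] F [-0.2  0.2 -1.2] yaw err -0.0013266837282230881
```

View pics/b1_side.png

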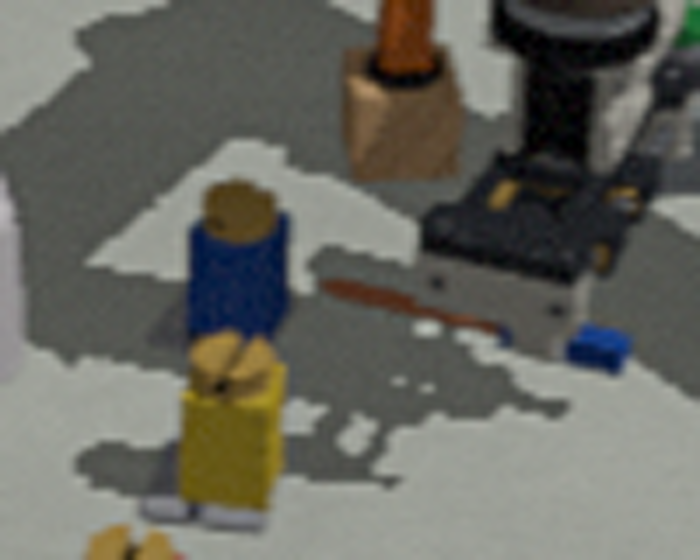

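View pics/b1_scene.png

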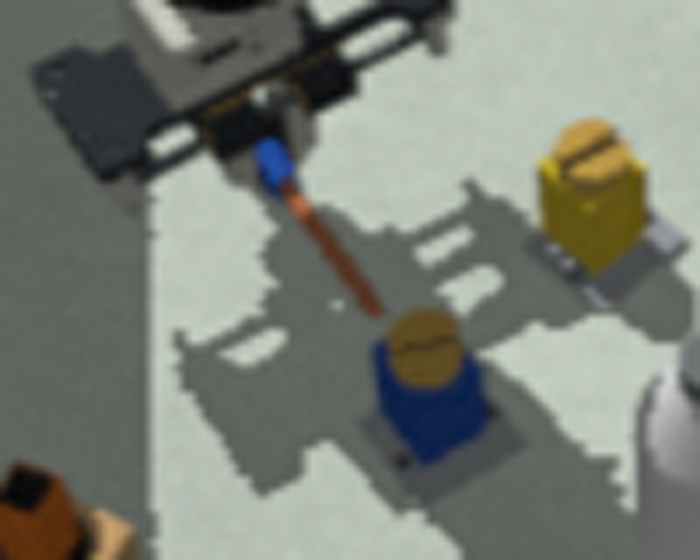

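```bash
cat >> rod.py <<'E'
def rodcheck(k,lo=-.16,hi=-.035):
    for n in('side','scene'):
        c=capture(n);W=cloud(c,False);m,_=hue(c);a=np.radians(CL[k][2])
        d=W[...,:2]-np.array(CL[k][:2]);X=d@[np.cos(a),np.sin(a)];Y=d@[-np.sin(a),np.cos(a)]
        s=m['copper']&(X>lo-.05)&(X<hi)&(abs(Y)<.03)&(W[...,2]<.1)
        P=np.c_[X[s],Y[s],W[s][:,2]]
        if len(P)<8:print(n,'few',len(P));continue
        py=np.polyfit(P[:,0],P[:,1],1);pz=np.polyfit(P[:,0],P[:,2],1)
        xt=P[:,0].max()
        print(n,len(P),'x',P[:,0].min().round(3),xt.round(3),'yslope deg',np.degrees(py[0]).round(1),'y@tip',np.polyval(py,xt).round(4),'zslope deg',np.degrees(pz[0]).round(1),'z@tip',np.polyval(pz,xt).round(4))
        print('   expected tip px',w2p(c,[*cpose(k,-.04),.038]).round(1))
        v,u=np.nonzero(s);print('   mask px u',u.min(),u.max(),'v',v.min(),v.max())
E
python3 - <<'E'
from rod import *
rodcheck('blue')
E
```

```text
side 50 x -0.129 -0.045 yslope deg -1.4 y@tip 0.0029 zslope deg 0.1 z@tip 0.0401
   expected tip px [261. 160.]
   mask px u 262 286 v 160 166
scene 52 x -0.143 -0.045 yslope deg -0.7 y@tip -0.0001 zslope deg 5.2 z@tip 0.0425
   expected tip px [215.1 241.5]
   mask px u 202 215 v 222 240
```

```bash
python3 - <<'E'
from rod import *
print(push('blue',.0552,[-.14,-.132,-.125,-.117,-.11,-.09,-.07,-.055,-.048,-.044,-.042,-.041,-.040,-.039,-.038,-.037],lim=10))
E
```

```text
17.9 x cmd -140.0 act -139.8 y 0.1 z 55.2 F [ 1.2 -1.7 -0.3] 0.173
18.2 x cmd -132.0 act -131.9 y 0.1 z 55.2 F [-0.8 -1.5 -0.3] 0.17
18.5 x cmd -125.0 act -124.8 y 0.0 z 55.2 F [ 0.  -0.4  0.6] 0.17
18.8 x cmd -117.0 act -116.8 y 0.1 z 55.2 F [-0.4 -1.4  0.5] 0.168
19.1 x cmd -110.0 act -109.8 y 0.1 z 55.2 F [-1.3 -1.5  0.8] 0.172
19.7 x cmd -90.0 act -90.1 y 0.2 z 55.1 F [ 0.3 -1.  -0.3] 0.169
20.2 x cmd -70.0 act -70.1 y 0.2 z 55.1 F [-0.2 -0.7  1.3] 0.167
20.7 x cmd -55.0 act -55.0 y 0.1 z 55.1 F [ 0.6 -0.4 -0.2] 0.171
21.0 x cmd -48.0 act -47.9 y 0.1 z 55.2 F [ 0.7 -0.8  1. ] 0.17
21.3 x cmd -44.0 act -43.9 y 0.0 z 55.2 F [ 0.1 -0.6  0.7] 0.168
21.6 x cmd -42.0 act -42.0 y -0.0 z 55.2 F [-0.4 -1.5  0.1] 0.164
21.9 x cmd -41.0 act -41.0 y -0.0 z 55.2 F [ 0.2 -1.4  0.3] 0.171
22.2 x cmd -40.0 act -40.0 y 0.0 z 55.2 F [ 0.1 -0.4  0.1] 0.171
22.5 x cmd -39.0 act -39.4 y 0.0 z 55.1 F [-2.3 -1.4  1.4] 0.169
22.8 x cmd -38.0 act -39.3 y 0.0 z 54.9 F [-4.  -0.6  1.6] 0.167
23.1 x cmd -37.0 act -39.3 y 0.0 z 54.7 F [-7.9 -1.5  4.1] 0.169
None
```

```bash
cat >> rod.py <<'E'
def release(k):
    o=q(np.radians(CL[k][2])+np.pi);p=state()['position']
    move_gripper(.42);wait(.2)
    move_straight([p[0],p[1],.22],o,.2)
E
python3 - <<'E'
from rod import *
release('blue')
c=capture('side');save(c,'b2.png',(200,110,330,210),6)
G,y=find('yellow','w5.png');print(G,np.degrees(y))
E
```

```text
26.8 yellow grip [0.5316 0.3303] [58.7 16.8] copper d 0.0733
[0.5315816  0.33026556] -102.75560833352378
```

View pics/b2.png

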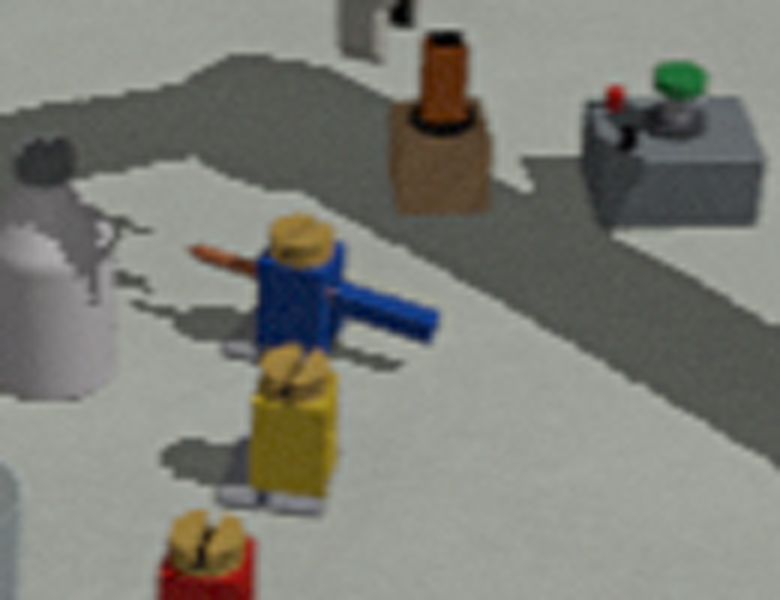

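View pics/w5.png

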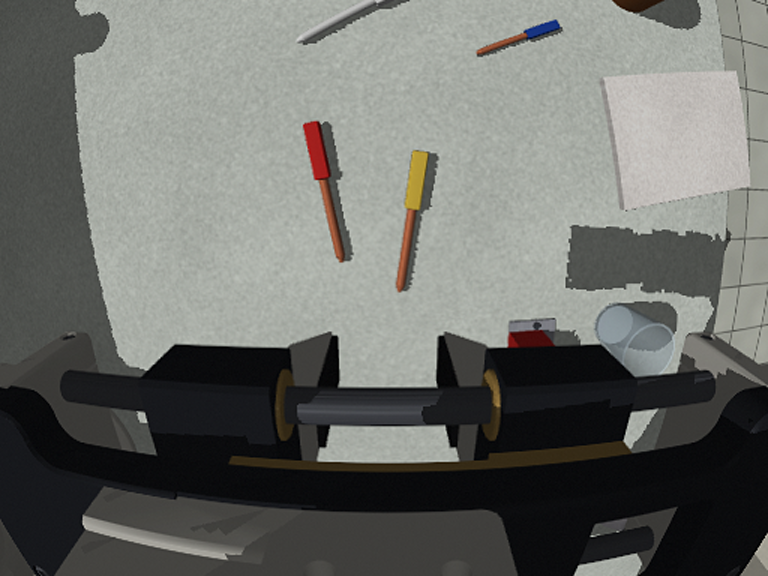

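Blue is in with its shoulder against the clamp face, and only red and yellow remain at w5 (316,150) and (417,180). Next is yellow.

```bash
cat >> rod.py <<'E'
XS=[-.14,-.132,-.125,-.117,-.10,-.07,-.05,-.044,-.041,-.040,-.039,-.038,-.037,-.036,-.035,-.034]
E
python3 - <<'E'
from rod import *
k='yellow';G,y=np.array([0.5315816,0.33026556]),np.radians(-102.76)
p=G+.008*np.array([np.cos(y),np.sin(y)])
reach([*p,.10],q(y+np.pi))
z=grasp(G,y); zt=.038+z-.008+.0005
approach(k,zt,'y1');rodcheck(k)
r=push(k,zt,XS,lim=8)
E
```

```text
29.4 down res mm [0.36 0.17 0.54] [-0.3  0.5  1. ]
30.1 closed 0.164 [0.5295 0.3223 0.024 ] [ 0.7 -0.2 -0.6]
31.3 lifted opening 0.168
34.9 pre res mm [ 0.49 -0.12  0.63] F [-0.4  0.6 -1.2] yaw err -0.003240344358061975
side 60 x -0.11 -0.043 yslope deg -1.1 y@tip 0.0028 zslope deg 0.4 z@tip 0.0409
   expected tip px [261.7 181.6]
   mask px u 263 284 v 181 185
scene 42 x -0.126 -0.044 yslope deg -1.5 y@tip -0.0016 zslope deg 3.9 z@tip 0.0442
   expected tip px [236.5 216.4]
   mask px u 219 235 v 202 215
35.5 x cmd -140.0 act -139.8 y 0.2 z 54.4 F [-0.3 -0.  -0.4] 0.17
35.8 x cmd -132.0 act -131.9 y 0.1 z 54.5 F [ 0.5  1.1 -0.8] 0.168
36.1 x cmd -125.0 act -124.8 y 0.0 z 54.5 F [ 0.2  0.  -0.1] 0.167
36.4 x cmd -117.0 act -116.9 y 0.1 z 54.4 F [-0.3  1.  -1.1] 0.17
36.9 x cmd -100.0 act -100.1 y 0.2 z 54.4 F [-1.  -0.5 -0.7] 0.172
37.6 x cmd -70.0 act -70.4 y 0.2 z 54.3 F [-0.7 -1.2 -1. ] 0.168
38.2 x cmd -50.0 act -50.1 y 0.2 z 54.4 F [-0.3  0.6 -0. ] 0.169
38.5 x cmd -44.0 act -43.9 y 0.0 z 54.4 F [-0.4  1.3 -0.1] 0.17
38.8 x cmd -41.0 act -41.0 y 0.0 z 54.4 F [-1.1  0.3 -0.6] 0.173
39.1 x cmd -40.0 act -40.0 y 0.0 z 54.5 F [-1.2  0.5  0.1] 0.168
39.4 x cmd -39.0 act -39.3 y -0.0 z 54.3 F [-1.1  1.   0.5] 0.169
39.7 x cmd -38.0 act -39.2 y -0.0 z 54.2 F [-5.7 -0.1  2.4] 0.173
40.0 x cmd -37.0 act -39.2 y 0.1 z 54.1 F [-9.  -0.9  3.4] 0.166
40.0 stop
```

```bash
python3 - <<'E'
from rod import *
release('yellow')
k='red';G,y=find(k,'w6.png');print(G,np.degrees(y))
p=G+.008*np.array([np.cos(y),np.sin(y)])
reach([*p,.10],q(y+np.pi))
z=grasp(G,y); zt=.038+z-.008+.0005
approach(k,zt,'r1');rodcheck(k)
r=push(k,zt,XS,lim=8)
E
```

```text
43.6 red grip [0.4332 0.3686] [15.2 58.6] copper d 0.0731
[0.4331647  0.36860791] -83.24495329974239
46.3 down res mm [0.33 0.16 0.49] [ 0.7  0.1 -0.9]
47.0 closed 0.169 [0.4338 0.3605 0.024 ] [ 1.  -0.   0.9]
48.1 lifted opening 0.17
51.4 pre res mm [0.58 0.   0.71] F [-0.5 -0.8 -1.1] yaw err -0.0006221198325420119
side 65 x -0.106 -0.045 yslope deg 0.7 y@tip 0.0033 zslope deg 0.3 z@tip 0.0409
   expected tip px [248.2 210.2]
   mask px u 250 271 v 210 214
scene 41 x -0.131 -0.044 yslope deg -1.0 y@tip -0.002 zslope deg 2.0 z@tip 0.0434
   expected tip px [268.3 195.3]
   mask px u 250 267 v 181 194
52.0 x cmd -140.0 act -139.9 y 0.0 z 54.5 F [-0.4  1.4 -0.8] 0.174
52.3 x cmd -132.0 act -131.9 y 0.0 z 54.5 F [-0.3  0.3 -0. ] 0.169
52.6 x cmd -125.0 act -124.8 y 0.0 z 54.5 F [1.4 1.7 0.2] 0.17
53.0 x cmd -117.0 act -116.8 y 0.0 z 54.5 F [ 0.8  1.2 -0.3] 0.17
53.4 x cmd -100.0 act -100.1 y 0.1 z 54.4 F [ 0.9  1.1 -0.7] 0.168
54.1 x cmd -70.0 act -70.4 y 0.1 z 54.4 F [-0.2  1.1  0.3] 0.17
54.7 x cmd -50.0 act -50.1 y 0.1 z 54.4 F [ 0.5  0.7 -0.3] 0.168
55.0 x cmd -44.0 act -43.9 y -0.0 z 54.5 F [-0.4  1.8  0.2] 0.167
55.3 x cmd -41.0 act -41.0 y 0.0 z 54.5 F [-0.   0.7 -0.5] 0.167
55.6 x cmd -40.0 act -40.0 y 0.0 z 54.5 F [0.3 0.8 0.1] 0.171
55.9 x cmd -39.0 act -39.7 y 0.1 z 54.4 F [-2.7  1.6  0.5] 0.168
56.2 x cmd -38.0 act -39.6 y 0.1 z 54.2 F [-5.9 -0.2  3.2] 0.166
56.5 x cmd -37.0 act -39.6 y 0.1 z 54.1 F [-7.1 -0.6  5.1] 0.166
56.8 x cmd -36.0 act -39.5 y 0.2 z 54.0 F [-10.6  -0.    6. ] 0.174
56.8 stop
```

```bash
python3 - <<'E'
from rod import *
release('red')
reach([.57,-.0,.33],q(3.14));wait(.2); c=capture('wrist'); save(c,'w7.png',None,1.5); np.savez('w7.npz',**c)
reach([.53,-.32,.36],q(3.14));wait(.2); c=capture('wrist'); save(c,'w8.png',None,1.5); np.savez('w8.npz',**c)
reach([.70,-.32,.36],q(0.14));wait(.2); c=capture('wrist'); save(c,'w9.png',None,1.5); np.savez('w9.npz',**c)
LOG()
E
```

```text
63.7
```

View pics/w7.png

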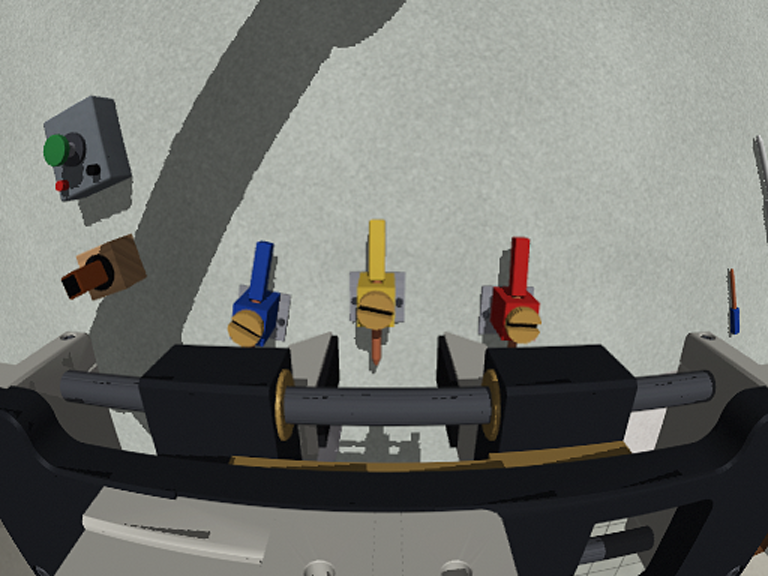

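View pics/w8.png

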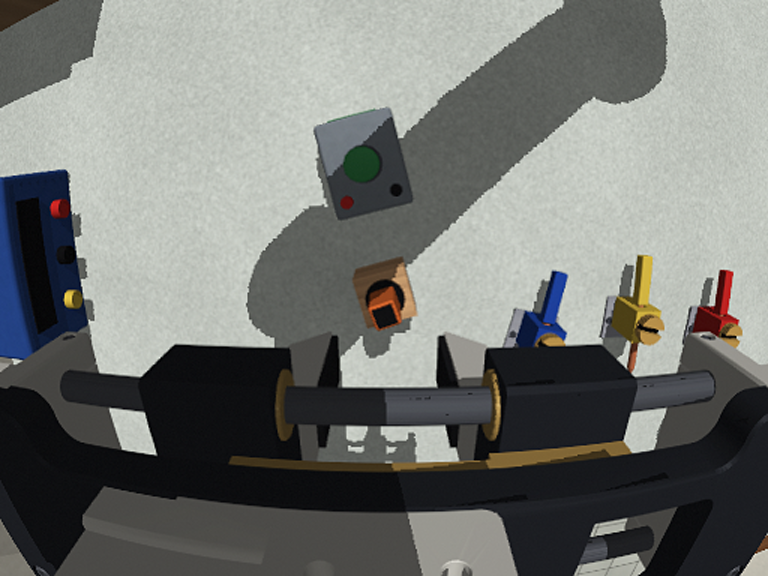

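View pics/w9.png

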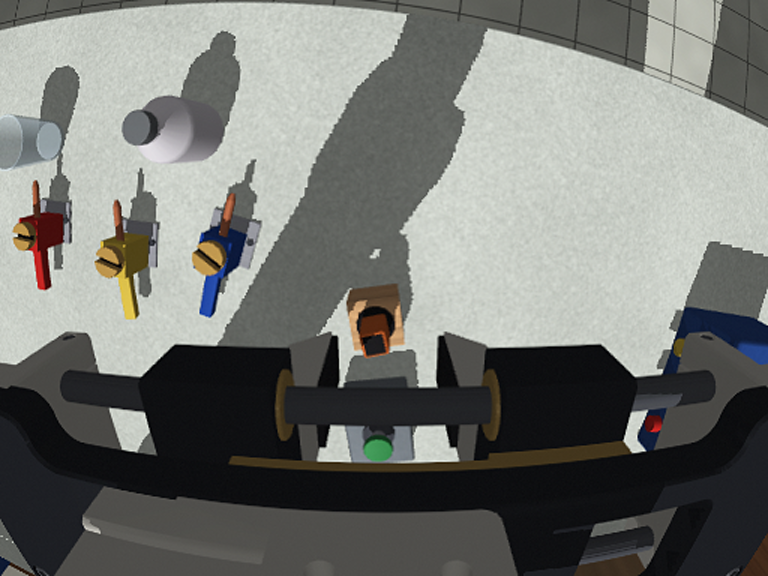

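```bash
python3 - <<'E'
from cl import *
x0,y0=.60,-.32
for f in('w8','w9'):
    c=dict(np.load(f+'.npz'));W=cloud(c);m,hsv=hue(c)
    near=np.hypot(W[...,0]-x0,W[...,1]-y0)<.045
    for lo,hi in((.099,.112),(.046,.0525),):
        P=W[near&(W[...,2]>lo)&(W[...,2]<hi)];rr=cv2.minAreaRect((P[:,:2]*1000).astype(np.float32))
        print(f,lo,len(P),np.round(rr[0],1),np.round(rr[1],1),round(rr[2],1),'zmed',np.median(P[:,2]).round(4))
    b=near&(W[...,2]>.06)&(W[...,2]<.098)
    print(' handle faces',lines(W[b][:,:2],2))
    b=near&(W[...,2]>.006)&(W[...,2]<.044)
    print(' stand faces',lines(W[b][:,:2],2))
    g=m['green']&(W[...,2]>.08)&(W[...,2]<.092);P=W[g]
    if len(P)>30:
        r=cv2.minEnclosingCircle((P[:,:2]*1000).astype(np.float32));print(' plunger',np.round(r[0],1),round(r[1],1),P[:,2].mean())
    # slots
    save(c,f+'d.png',(200,160,310,240),6)
c=dict(np.load('w7.npz'));W=cloud(c)
E
```

```text
w8 0.099 324 [ 597.5 -320.4] [25.8 26. ] 20.3 zmed 0.1044
w8 0.046 594 [ 597.8 -320.2] [56.3 56.1] 15.8 zmed 0.0492
 handle faces [(np.float64(109.3), 125, [585.6, -323.9], np.float64(24.8)), (np.float64(20.6), 34, [592.6, -308.4], np.float64(20.2))]
 stand faces [(np.float64(105.6), 179, [570.9, -327.5], np.float64(56.0))]
 plunger [ 458.6 -342.1] 16.5 0.08629784229753543
w9 0.099 307 [ 598.8 -321.4] [25.6 25.8] 19.5 zmed 0.1047
w9 0.046 570 [ 598.4 -321.3] [57.2 56.3] 15.7 zmed 0.0495
 handle faces [(np.float64(110.1), 149, [610.8, -317.4], np.float64(24.3)), (np.float64(20.0), 28, [604.7, -332.9], np.float64(15.2))]
 stand faces [(np.float64(105.8), 226, [625.6, -314.0], np.float64(56.2))]
 plunger [ 459.6 -342.7] 16.8 0.08615309680172221
```

View pics/w8d.png

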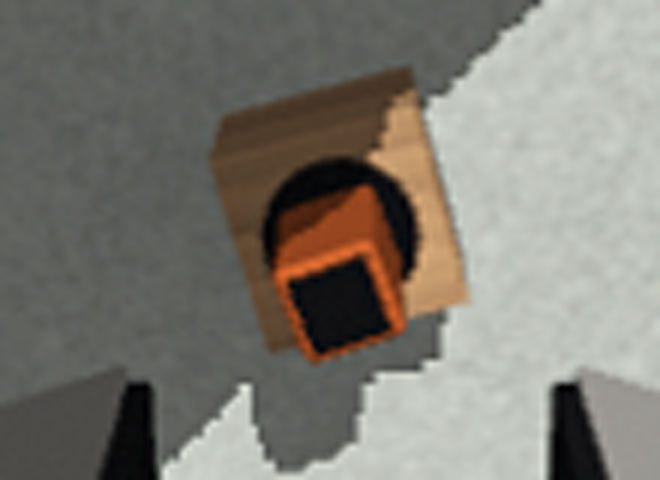

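```bash
python3 - <<'E'
from rod import *
a=np.radians(109.8);P=[.5981,-.3208];o=q(a)
move_gripper(.5,50)
reach([*P,.17],o);r=nudge([*P,.085],o,.1);LOG('res',(r*1000).round(2),state()['contact_force'].round(1))
z0=state()['position'][2]
move_gripper(.1,50);wait(.2);s=state();LOG('closed',s['opening'],s['position'].round(4),s['contact_force'].round(1),np.degrees(yaw()))
move_straight([*P,.20],o,.12);wait(.2);LOG(state()['opening'],state()['contact_force'],'z0',z0)
for n in('side','scene'):
    c=capture(n);u,v=w2p(c,[*P,.14]).astype(int);save(c,f'd1_{n}.png',(u-40,v-35,u+40,v+35),8)
c=capture('wrist');save(c,'d1_w.png',None,1.5)
E
```

```text
67.1 res [ 0.45 -0.24  0.85] [-0.3  0.7 -1.2]
67.8 closed 0.2807933500632424 [ 0.5979 -0.3204  0.0842] [ 1.3  0.9 -1.6] 109.80719829934209
69.1 0.2803600955086043 [ 0.22090821 -0.60991963 -0.49495257] z0 0.08415356056398539
```

View pics/d1_side.png

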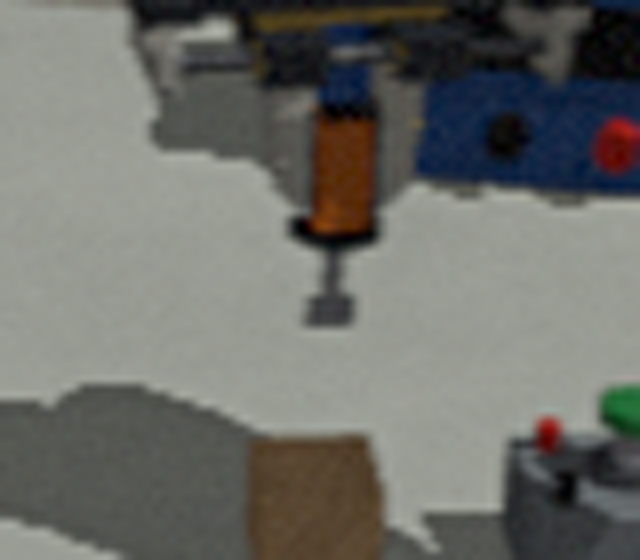

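View pics/d1_scene.png

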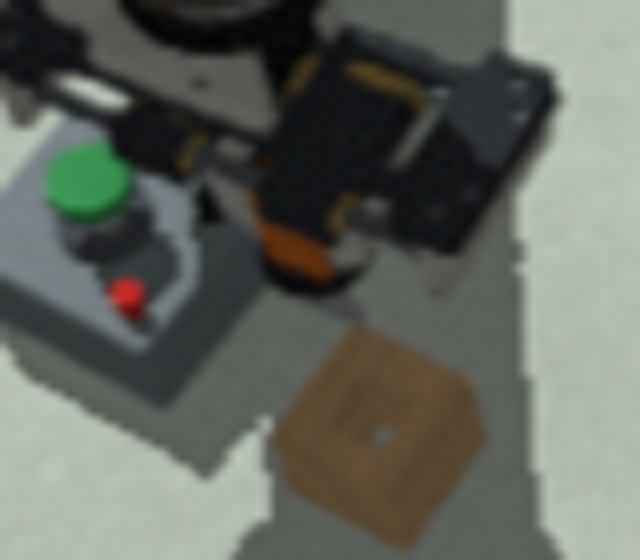

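View pics/d1_w.png

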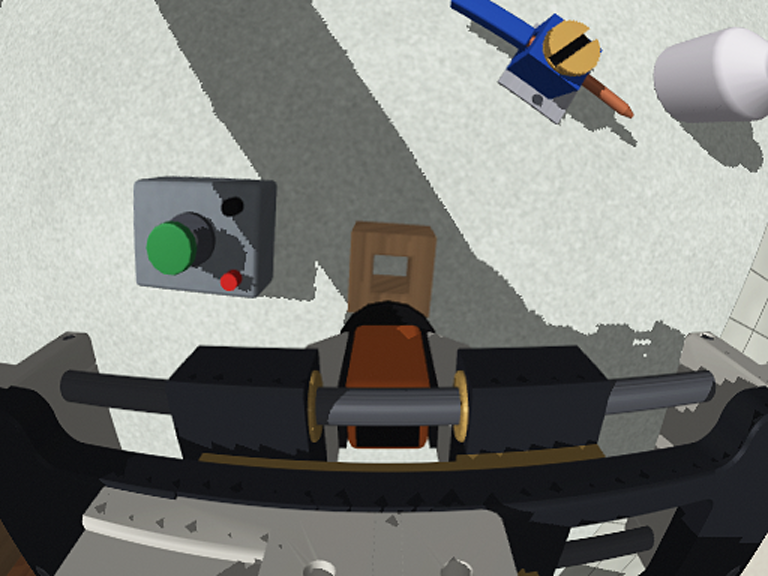

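```bash
cat >> cl.py <<'E'
def slot(c,k,CL):
    W=cloud(c);m,hsv=hue(c);x0,y0,_=CL[k]
    br=(np.hypot(W[...,0]-x0,W[...,1]-y0)<.024)&(W[...,2]>.069)&(W[...,2]<.08)
    if br.sum()<80:return None
    hull=cv2.convexHull(np.argwhere(br)[:,::-1].astype(np.int32));dm=np.zeros(br.shape,np.uint8);cv2.fillConvexPoly(dm,hull,1)
    # rectify: top-plane view, 0.2 mm per px
    g=np.arange(-100,100)*.0002;X,Y=np.meshgrid(g,g[::-1])
    U=np.array([[w2w(c,[x0+x,y0+y,.074]) for x,y in zip(rx,ry)] for rx,ry in zip(X,Y)]).astype(np.float32)
    im=cv2.remap(c['color'],U[...,0],U[...,1],cv2.INTER_LINEAR)
    hm=cv2.remap(dm,U[...,0],U[...,1],cv2.INTER_LINEAR)
    v=im.max(2).astype(float);ins=(np.hypot(X,Y)<.0185)&(hm>0)
    th=.5*np.percentile(v[ins],70);d=ins&(v<th)
    (cx,cy),r=cv2.minEnclosingCircle(np.c_[X[hm>0],Y[hm>0]].astype(np.float32)*1000)
    cs=max(comps(d,100),key=lambda t:t[1])[0]
    D=np.c_[X[cs],Y[cs]];mu=D.mean(0);ev,E=np.linalg.eigh((D-mu).T@(D-mu));e=E[:,1]
    ang=np.degrees(np.arctan2(e[1],e[0]))%180
    im=cv2.resize(im,None,fx=1.5,fy=1.5)
    return ang,np.sqrt(ev[1]/ev[0]),(mu*1000).round(1),(round(cx,1),round(cy,1),round(r,1)),im
E
python3 - <<'E'
from cl import *
from rod import CL
row=[]
for k in CL:
    ims=[]
    for f in('w1','w3','w7','w8','w9'):
        c=dict(np.load(f+'.npz'));s=slot(c,k,CL)
        if s is None:print(k,f,None);continue
        print(k,f,'ang',s[0].round(1),'ratio',s[1].round(1),'slot c',s[2],'circ',s[3]);ims.append(s[4])
    row.append(np.hstack((ims+[np.zeros_like(ims[0])]*5)[:5]))
cv2.imwrite('pics/slots.png',cv2.resize(np.vstack(row),None,fx=.5,fy=.5))
E
```

```text
red w1 ang 84.6 ratio 6.3 slot c [-1.8 -3.6] circ (-2.1, -0.4, 20.3)
red w3 ang 86.0 ratio 4.8 slot c [-0.1 -2.3] circ (0.3, -0.3, 20.1)
red w7 ang 85.4 ratio 7.9 slot c [-1.8 -3.2] circ (0.1, -1.3, 20.6)
red w8 ang 84.0 ratio 6.0 slot c [-2.  -6.3] circ (-1.1, -1.4, 21.7)
red w9 ang 90.2 ratio 1.6 slot c [ 0.4 -6.6] circ (0.2, -1.2, 22.5)
yellow w1 ang 77.0 ratio 7.1 slot c [-1.6 -0.6] circ (-0.6, 0.9, 19.3)
yellow w3 ang 76.8 ratio 4.8 slot c [0.2 0.8] circ (1.0, -1.0, 19.2)
yellow w7 ang 77.8 ratio 8.0 slot c [-1.7 -0.2] circ (-0.8, 1.0, 19.3)
yellow w8 ang 76.9 ratio 5.2 slot c [-2.2 -4.6] circ (-0.6, -1.5, 20.7)
yellow w9 ang 81.3 ratio 2.7 slot c [-0.6 -4.3] circ (0.1, -1.4, 21.5)
blue w1 ang 57.9 ratio 9.0 slot c [-1.1  2.4] circ (-1.3, 0.7, 19.4)
blue w3 ang 59.3 ratio 5.1 slot c [1.3 1.9] circ (0.3, 0.3, 19.7)
blue w7 ang 54.4 ratio 5.3 slot c [-0.3  3.6] circ (-0.8, 1.3, 19.4)
blue w8 ang 88.6 ratio 51.2 slot c [-6.8  7.7] circ (-11.4, 0.8, 15.4)
blue w9 ang 58.8 ratio 5.0 slot c [-1.2 -1.4] circ (-0.4, -1.3, 19.8)
```

View pics/slots.png

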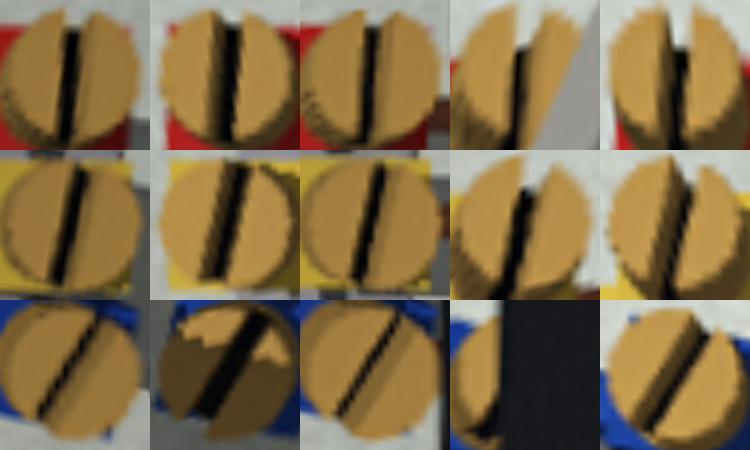

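```bash
cat > scr.py <<'E'
from rod import *
OFF=.0802
SL={'red':85.,'yellow':77.,'blue':58.}
def rotto(p,a0,a1,step=5):
    n=max(1,int(np.ceil(abs(a1-a0)/step)))
    for a in np.linspace(a0,a1,n+1)[1:]:
        move_straight(p,q(np.radians(a)),.05)
def fit(k,a=None):
    a=SL[k]+90 if a is None else a
    p=np.array(CL[k][:2]);o=q(np.radians(a))
    reach([*p,.20],o)
    r=nudge([*p,.074+.006+OFF],o,.1);LOG(k,'hover res',(r*1000).round(2))
    e=r; f0=state()['contact_force']
    for zb in(.077,.074,.072,.070,.068,.067):
        move_straight([p[0]+e[0],p[1]+e[1],zb+OFF+e[2]],o,.03);wait(.05);f=state()['contact_force']-f0
        if np.linalg.norm(f)>4: break
    LOG('zb',zb,'F',f.round(1),'pos',state()['position'].round(4),'T',state()['ft_torque'].round(3))
    return zb,f
E
python3 - <<'E'
from scr import *
k='blue';p=[*CL[k][:2],.20];a=SL[k]+90
reach(p,q(np.radians(a)))
t=state()['time'];move_straight(p,q(np.radians(a-5)),.05);LOG('5deg took',state()['time']-t,np.degrees(yaw())%360)
print([None if (j:=inverse_kinematics([*CL[k][:2],.147],q(np.radians(b)))) is None else j.round(2)[6] for b in(148,120,90,64)])
fit(k)
E
```

```text
70.3 5deg took 0.25 142.89834644075668
[np.float64(0.63), np.float64(0.19), np.float64(-0.28), np.float64(-0.68)]
71.7 blue hover res [0.44 0.17 0.62]
73.5 zb 0.067 F [-0.4  0.6 -1. ] pos [ 0.6531 -0.1385  0.1478] T [ 0.03  -0.128  0.016]
```

```bash
cat >> scr.py <<'E'
def turn(k,a0,a1,step=8,tmax=.6):
    p=np.array([*CL[k][:2],.067+OFF]);e=np.array([.0004,.0002,.0006]);s0=state();T0=s0['ft_torque'];n=int(np.ceil(abs(a1-a0)/step));out=[]
    for a in np.linspace(a0,a1,n+1)[1:]:
        move_straight(p+e,q(np.radians(a)),.05);wait(.05);s=state();dT=s['ft_torque']-T0;dF=s['contact_force']-s0['contact_force']
        out.append((round(a,1),round(np.degrees(yaw())%360,1),dT.round(2).tolist(),dF.round(1).tolist()))
        if abs(dT[2])>tmax or np.linalg.norm(dF)>20:out.append('stop');break
    for l in out:print(l)
    LOG()
    return out
E
python3 - <<'E'
from scr import *
k='blue';turn(k,148,90);turn(k,90,68,3)
E
```

```text
(np.float64(140.8), np.float64(140.9), [-0.05, -0.0, -0.09], [0.2, 0.7, -0.6])
(np.float64(133.5), np.float64(133.7), [-0.12, -0.16, 0.0], [0.3, -0.3, -0.3])
(np.float64(126.2), np.float64(126.5), [-0.09, -0.16, 0.06], [0.1, -0.1, -0.8])
(np.float64(119.0), np.float64(119.3), [-0.01, -0.23, 0.06], [0.3, 0.2, -1.6])
(np.float64(111.8), np.float64(112.0), [0.11, -0.3, -0.01], [0.7, 0.8, -0.5])
(np.float64(104.5), np.float64(104.8), [0.23, -0.27, 0.08], [0.4, 1.5, -1.3])
(np.float64(97.2), np.float64(97.5), [0.36, -0.4, 0.06], [1.8, 1.7, -1.0])
(np.float64(90.0), np.float64(90.3), [0.52, -0.49, -0.0], [0.7, 1.1, -0.8])
76.1
(np.float64(87.2), np.float64(87.4), [0.22, -0.04, 0.03], [0.4, 1.2, -0.0])
(np.float64(84.5), np.float64(84.6), [0.36, -0.13, 0.04], [0.9, 2.5, 0.6])
(np.float64(81.8), np.float64(81.9), [0.53, -0.29, 0.06], [2.5, 2.7, 0.3])
(np.float64(79.0), np.float64(79.2), [0.62, -0.36, 0.04], [1.4, 3.4, 0.4])
(np.float64(76.2), np.float64(76.4), [0.6, -0.3, 0.1], [3.7, 3.0, 0.2])
(np.float64(73.5), np.float64(73.7), [0.64, -0.37, 0.04], [2.9, 2.3, -0.7])
(np.float64(70.8), np.float64(70.9), [0.6, -0.46, 0.06], [3.6, 3.1, 0.4])
(np.float64(68.0), np.float64(68.2), [0.64, -0.47, 0.06], [2.9, 2.5, 0.2])
78.5
```

```bash
cat >> scr.py <<'E'
from cl import slot
def look(k,a,name):
    """lift, then look at the screw from beyond it; camera sits on +tool x"""
    p=np.array(CL[k][:2]);o=q(np.radians(a))
    move_straight([*p,.20],o,.15)
    u=np.array([np.cos(np.radians(a)),np.sin(np.radians(a))])
    move_straight([*(p-.10*u),.26],o,.2);wait(.15);c=capture('wrist');save(c,name+'.png',None,1.5)
    s=slot(c,k,CL)
    if s is None:print('no slot');return
    print(k,'slot ang',s[0].round(1),'ratio',s[1].round(1),'c',s[2],s[3],'joint deg',((CL[k][2]+90-s[0]+90)%180-90).round(1));cv2.imwrite('pics/'+name+'_s.png',s[4]);LOG(state()['opening'])
E
python3 - <<'E'
from scr import *
k='blue';turn(k,68,65.5,2);turn(k,65.5,74,9);look(k,74,'bl1')
E
```

```text
(np.float64(66.8), np.float64(66.9), [0.02, -0.02, -0.06], [0.3, 0.8, -0.3])
(np.float64(65.5), np.float64(65.7), [-0.01, -0.02, 0.01], [-1.3, 0.9, -0.6])
79.1
(np.float64(74.0), np.float64(73.9), [-0.36, 0.82, -0.05], [-0.9, -1.0, 3.4])
79.5
blue slot ang 167.9 ratio 4.6 c [-0.4 -0.2] (-0.3, 0.1, 18.5) joint deg 89.7
80.9 0.28036656617330824
```

View pics/bl1.png

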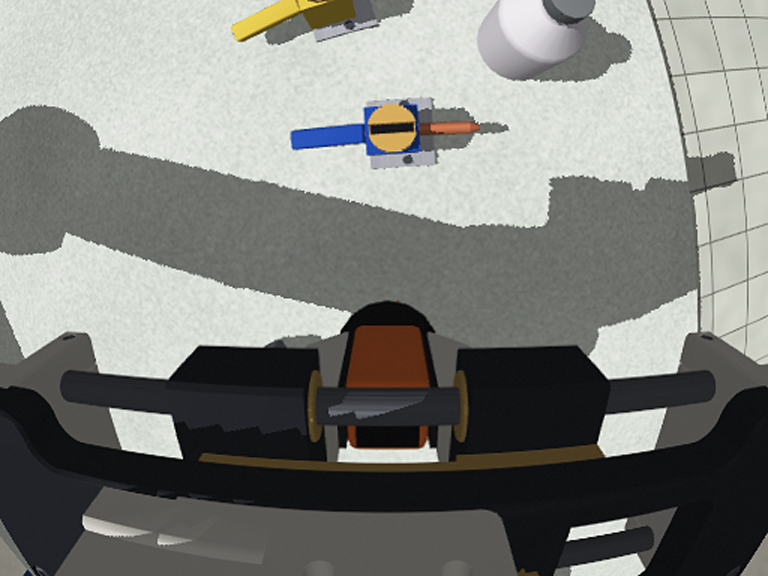

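Blue's slot is in line with its rod: measured joint about 90°, and in bl1 the slot at (391,128) lies along the rod. I'll do yellow and red the same way.

```bash
python3 - <<'E'
from scr import *
k='yellow'
zb,f=fit(k)
if zb==.067 and np.linalg.norm(f)<4:
    e=CL[k][2]+90-12.2
    turn(k,167,e+12,10);turn(k,e+12,e,4);turn(k,e,e+8.5,9);look(k,e+8.5,'ye1')
E
```

```text
83.1 yellow hover res [0.39 0.29 0.6 ]
84.9 zb 0.067 F [ 0.4  0.7 -0.8] pos [ 0.6328 -0.0091  0.1478] T [ 0.097 -0.173  0.026]
(np.float64(157.3), np.float64(157.5), [-0.08, -0.05, 0.02], [-1.3, -0.3, 0.6])
(np.float64(147.6), np.float64(147.8), [-0.0, -0.33, 0.04], [-0.2, -0.9, -0.1])
(np.float64(137.8), np.float64(138.1), [0.01, -0.49, 0.0], [1.6, -0.7, -0.8])
(np.float64(128.1), np.float64(128.4), [0.09, -0.72, 0.04], [2.5, 0.5, -0.4])
(np.float64(118.4), np.float64(118.7), [0.08, -0.6, 0.08], [1.6, 0.9, 0.5])
(np.float64(108.6), np.float64(108.9), [0.1, -0.44, 0.0], [1.5, -0.2, 0.0])
(np.float64(98.9), np.float64(99.2), [0.22, -0.37, -0.05], [1.1, 1.5, 0.4])
(np.float64(89.2), np.float64(89.5), [0.44, -0.34, -0.01], [1.4, 1.4, 2.1])
87.8
(np.float64(85.2), np.float64(85.4), [0.21, -0.11, 0.05], [-0.4, 0.9, -1.1])
(np.float64(81.2), np.float64(81.4), [0.37, -0.05, 0.04], [-0.3, 1.0, -1.5])
(np.float64(77.2), np.float64(77.4), [0.64, -0.13, 0.05], [-0.1, 1.8, -1.0])
88.7
(np.float64(85.7), np.float64(85.5), [-0.51, 0.55, -0.03], [-1.4, -2.3, -0.9])
89.1
yellow slot ang 179.8 ratio 4.5 c [-0.1 -0.2] (-0.0, -0.0, 18.6) joint deg 89.6
90.5 0.2785195659891589
```

View pics/ye1.png

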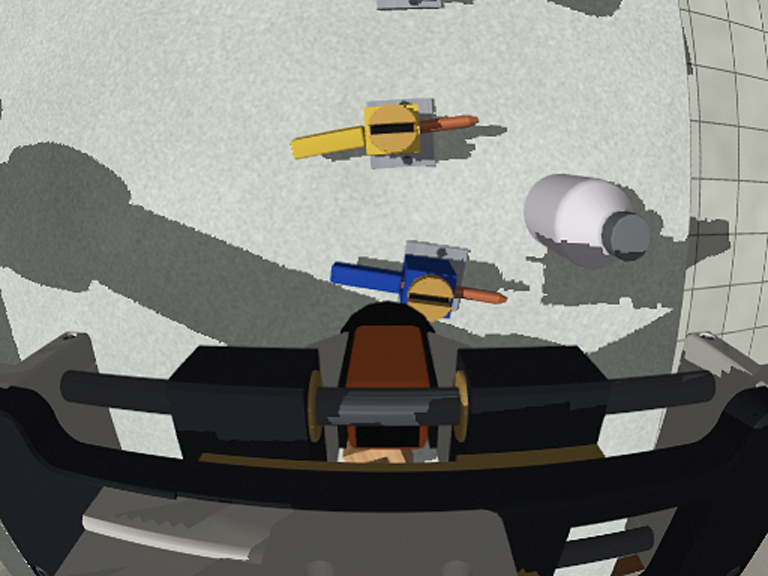

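```bash
python3 - <<'E'
import cv2
a=cv2.imread('pics/ye1.png')[70:190,270:510];b=cv2.imread('pics/bl1.png')[70:190,270:510]
import numpy as np
cv2.imwrite('pics/cmp.png',cv2.resize(np.vstack([a,b]),None,fx=2.4,fy=2.4,interpolation=cv2.INTER_CUBIC))
E
```

```text
(no output)
```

View pics/cmp.png

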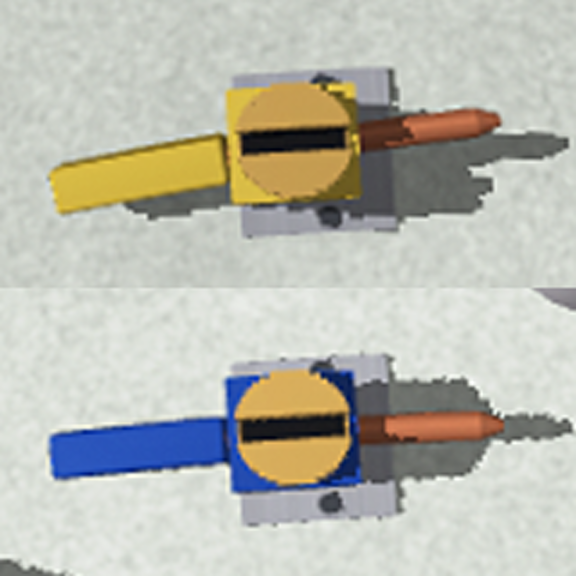

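```bash
python3 - <<'E'
from scr import *
k='red'
zb,f=fit(k)
if zb==.067 and np.linalg.norm(f)<4:
    e=CL[k][2]+90-12.2
    turn(k,175,e+12,10);turn(k,e+12,e,4);turn(k,e,e+8.5,9);look(k,e+8.5,'re1')
E
```

```text
92.7 red hover res [0.3  0.35 0.65]
94.5 zb 0.067 F [-0.7 -0.6  0.5] pos [0.6488 0.1358 0.1479] T [ 0.099 -0.163  0.032]
(np.float64(165.4), np.float64(165.6), [-0.06, -0.1, -0.03], [-0.1, -0.4, 0.3])
(np.float64(155.8), np.float64(156.1), [-0.01, -0.33, 0.02], [0.5, -1.2, -0.2])
(np.float64(146.2), np.float64(146.5), [0.08, -0.5, -0.02], [2.2, -0.5, -1.3])
(np.float64(136.6), np.float64(136.9), [0.22, -0.69, -0.01], [2.9, 0.8, -0.2])
(np.float64(127.1), np.float64(127.3), [0.13, -0.67, 0.01], [2.2, 1.2, 0.8])
(np.float64(117.5), np.float64(117.8), [0.16, -0.47, 0.03], [1.8, 1.2, 0.9])
(np.float64(107.9), np.float64(108.2), [0.23, -0.38, 0.03], [1.9, 1.0, 0.8])
(np.float64(98.3), np.float64(98.6), [0.43, -0.29, -0.01], [1.9, 1.9, 1.1])
(np.float64(88.7), np.float64(89.0), [0.63, -0.33, 0.01], [1.8, 3.5, 0.7])
97.8
(np.float64(84.7), np.float64(84.9), [0.25, -0.14, -0.03], [-0.1, 0.1, -0.5])
(np.float64(80.7), np.float64(80.9), [0.57, -0.19, -0.02], [0.2, 0.5, -1.8])
(np.float64(76.7), np.float64(76.9), [0.63, -0.3, 0.04], [0.8, 1.1, -1.4])
98.7
(np.float64(85.2), np.float64(85.1), [-0.61, 0.69, -0.03], [-2.5, -1.7, 1.9])
99.1
red slot ang 179.2 ratio 4.5 c [ 0.1 -0. ] (0.0, -0.0, 18.7) joint deg 89.7
100.5 0.2819862021158539
```

View pics/re1.png

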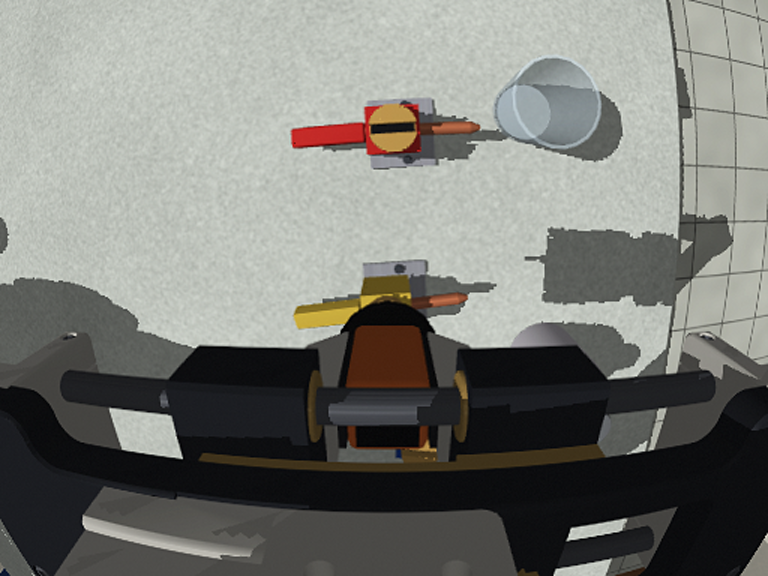

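```bash
python3 - <<'E'
from scr import *
a=np.radians(109.8);o=q(a);P=[.5980,-.3205]
reach([*P,.22],o);r=nudge([*P,.145],o,.15);LOG('res',(r*1000).round(2));f0=state()['contact_force']
for z in(.125,.11,.098,.092,.089,.087,.0855,.0845,.0835,.083):
    move_straight([P[0]+r[0],P[1]+r[1],z+.0006],o,.06);wait(.05);f=state()['contact_force']-f0
    print(z,state()['position'].round(4),f.round(1))
    if np.linalg.norm(f)>4:break
LOG()
E
```

```text
103.2 res [ 0.9  -0.16  1.45]
0.125 [ 0.5988 -0.3205  0.1252] [-0.1 -1.  -0.4]
0.11 [ 0.5987 -0.3205  0.1103] [-0.2  1.   0.6]
0.098 [ 0.5987 -0.3205  0.0983] [-0.2 -0.1  0.3]
0.092 [ 0.5987 -0.3206  0.0923] [0.5 0.4 0.6]
0.089 [ 0.5988 -0.3207  0.0895] [ 0.3  0.2 -0.1]
0.087 [ 0.5989 -0.3207  0.0875] [-0.6  0.5  0.1]
0.0855 [ 0.5988 -0.3207  0.086 ] [-0.5 -0.  -0.9]
0.0845 [ 0.5989 -0.3207  0.0851] [ 0.1 -0.4  0.5]
0.0835 [ 0.599  -0.3206  0.0841] [ 0.4 -0.2  1. ]
0.083 [ 0.599  -0.3207  0.0842] [-1.9  1.3  6.8]
106.6
```

```bash
python3 - <<'E'
from scr import *
a=np.radians(109.8);o=q(a);p=state()['position']
move_straight([p[0],p[1],.0842],o,.05)
move_gripper(.5);wait(.2);move_straight([p[0],p[1],.20],o,.15)
reach([.72,-.0,.30],q(0));wait(.15);c=capture('wrist');save(c,'w10.png',None,1.5);np.savez('w10.npz',**c)
reach([.55,-.0,.30],q(3.14));wait(.15);c=capture('wrist');save(c,'w11.png',None,1.5);np.savez('w11.npz',**c)
c=capture('side');save(c,'si11.png',(180,100,340,240),5)
W={}
for f in('w10','w11'):
    c=dict(np.load(f+'.npz'));Wd=cloud(c);m,_=hue(c)
    for k in CL:
        aa=np.radians(CL[k][2]);d=Wd[...,:2]-np.array(CL[k][:2]);X=d@[np.cos(aa),np.sin(aa)];Y=d@[-np.sin(aa),np.cos(aa)];Z=Wd[...,2]
        for nm,s in(('grip',m[k]&(X<-.0225)&(X>-.1)&(abs(Y)<.03)&(Z<.06)),('cu',m['copper']&(X>.02)&(X<.09)&(abs(Y)<.02)&(Z<.06))):
            if s.sum()<20:print(f,k,nm,'few');continue
            py=np.polyfit(X[s],Y[s],1);pz=np.polyfit(X[s],Z[s],1)
            print(f,k,nm,s.sum(),'x',(X[s].min()*1000).round(1),(X[s].max()*1000).round(1),'yaw',np.degrees(py[0]).round(1),'pitch',np.degrees(pz[0]).round(1))
LOG()
E
```

```text
w10 red grip 35 x -35.3 -28.8 yaw -7.7 pitch 20.8
w10 red cu 203 x 20.7 66.9 yaw 0.2 pitch 4.7
w10 yellow grip 201 x -67.2 -27.8 yaw 5.8 pitch 12.4
w10 yellow cu 214 x 20.6 68.1 yaw 4.5 pitch 9.0
w10 blue grip 109 x -46.1 -25.9 yaw -12.8 pitch 16.9
w10 blue cu 204 x 20.3 67.4 yaw -0.2 pitch 4.5
w11 red grip 470 x -81.0 -22.5 yaw -0.4 pitch 5.2
w11 red cu few
w11 yellow grip 518 x -81.7 -22.6 yaw 5.0 pitch 4.4
w11 yellow cu 116 x 28.5 68.3 yaw 3.5 pitch -7.9
w11 blue grip 477 x -81.9 -23.0 yaw 0.0 pitch 5.5
w11 blue cu few
113.3
```

View pics/w11.png

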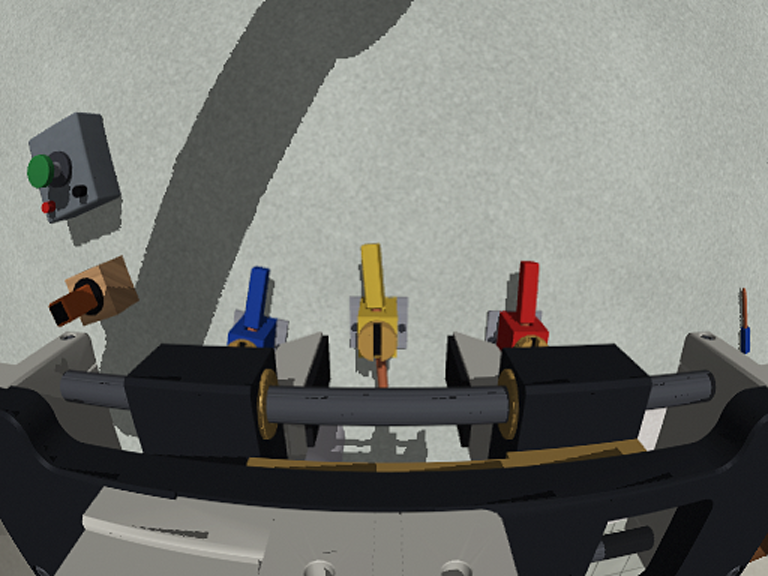

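View pics/si11.png

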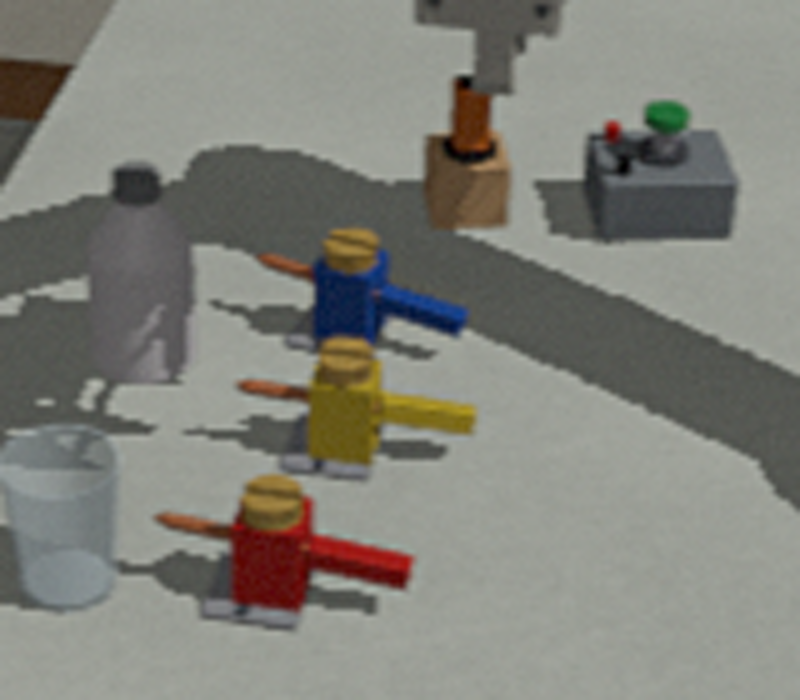

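```bash
python3 - <<'E'
from scr import *
P=[.4591,-.3424];o=q(np.radians(110))
reach([*P,.20],o);move_gripper(0.0,20)
r=nudge([*P,.118],o,.15);LOG('res',(r*1000).round(2),state()['opening']);f0=state()['contact_force']
for z in(.110,.107,.104,.101,.098,.096,.095,.094,.0935,.093,.0925,.092,.091,.090,.089):
    move_straight([P[0]+r[0],P[1]+r[1],z+r[2]],o,.05);wait(.1);f=state()['contact_force']-f0
    print(z,state()['position'].round(4)[2],f.round(1))
    if f[2]>22:break
wait(.3);c=capture('side');u,v=w2p(c,[*P,.08]).astype(int);save(c,'pl1.png',(u-40,v-35,u+40,v+35),8)
LOG()
E
```

```text
116.9 res [ 0.7  -0.39  1.07] 0.004209900728527516
0.11 0.1109 [ 0.4 -0.4  0.9]
0.107 0.1084 [ 1.9 -0.8  3.1]
0.104 0.1053 [ 1.7 -0.9  5.2]
0.101 0.1024 [ 2.  -1.   5.3]
0.098 0.0996 [ 1.9 -0.2  7.5]
0.096 0.0977 [ 1.3 -1.1  8.4]
0.095 0.0967 [ 0.7 -0.5  7.6]
0.094 0.0958 [1.1 0.2 8.4]
0.0935 0.0953 [ 0.4 -0.2  8.7]
0.093 0.0948 [ 0.9 -1.3  8.8]
0.0925 0.0944 [ 0.8 -0.2  9.5]
0.092 0.0943 [ 0.1  0.6 12.8]
0.091 0.0942 [-2.5  1.3 20.2]
0.09 0.094 [-4.5  2.8 27.9]
122.2
```

View pics/pl1.png

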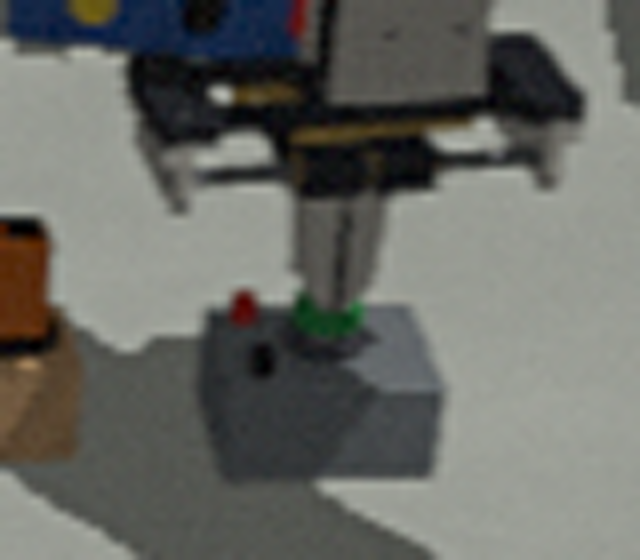

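Hard stop reached at 14 mm of travel with 28 N. I'll lift off and make the final checks.

```bash
python3 - <<'E'
from scr import *
o=q(np.radians(110))
move_straight([.4591,-.3424,.24],o,.1)
reach([.55,-.1,.36],q(3.14));wait(.2);c=capture('wrist');save(c,'f1.png',None,1.5)
W=cloud(c);m,_=hue(c);P=W[m['green']&(W[...,2]>.05)&(W[...,2]<.1)];print('plunger top z',np.median(P[:,2]))
near=np.hypot(W[...,0]-.598,W[...,1]+.32)<.04
T=W[near&(W[...,2]>.095)&(W[...,2]<.12)];print('driver top',np.median(T,0).round(4))
for k in CL:
    s=slot(c,k,CL);print(k,None if s is None else (s[0].round(1),((CL[k][2]+90-s[0]+90)%180-90).round(1)))
    aa=np.radians(CL[k][2]);d=W[...,:2]-np.array(CL[k][:2]);X=d@[np.cos(aa),np.sin(aa)];Y=d@[-np.sin(aa),np.cos(aa)];s=m[k]&(X<-.0225)&(X>-.1)&(abs(Y)<.03)&(W[...,2]<.06);print('   grip x',(X[s].min()*1000).round(1),(X[s].max()*1000).round(1))
c=capture('side');save(c,'f2.png',None,1.5);LOG(state()['contact_force'])
E
```

```text
plunger top z 0.08579216243397148
driver top [ 0.5953 -0.3183  0.1041]
red (np.float64(0.6), np.float64(88.3))
   grip x -80.7 -22.5
yellow (np.float64(0.1), np.float64(89.3))
   grip x -81.5 -23.7
blue (np.float64(166.0), np.float64(-88.4))
   grip x -81.8 -22.5
125.2 [-0.05765874 -0.55846898 -0.66488845]
```

View pics/f1.png

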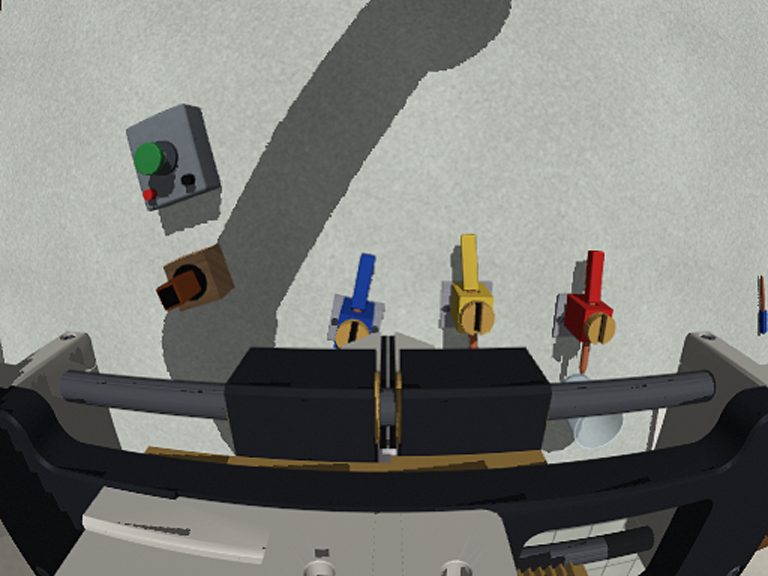

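View pics/f2.png

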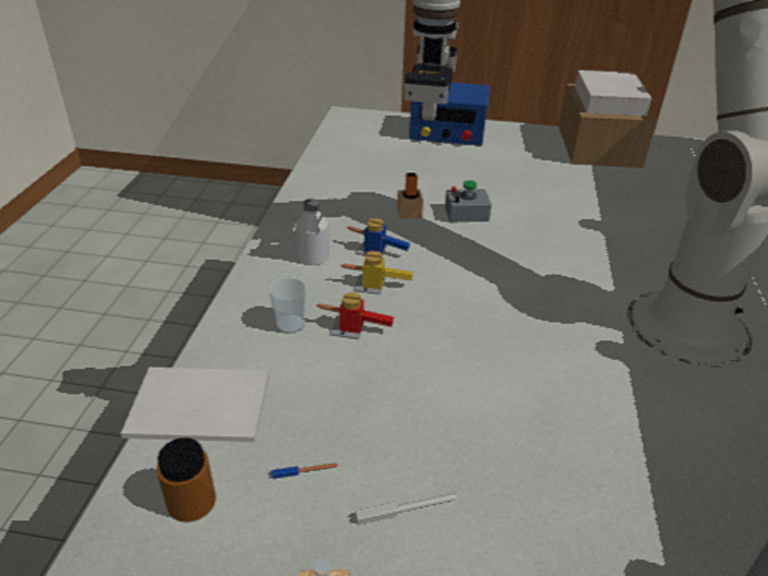

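```bash
python3 - <<'E'
from cell import *
print(hand_in())
E
```

```text
the job is handed in; nothing more can be done
None
```

The job is done and handed in at about 125 s. All three rods are in the clamps of their own colours, pushed until contact and locked with the driver. The driver is back in its stand. I then pressed the green plunger to its stop (14 mm travel, 28 N) and let it come up.

**Last checks**
- **Rods:** all three shoulders are at their clamp faces; the grips' rear ends sit 81 to 82 mm behind the clamp centres, against 80 mm nominal.
- **Screws:** the slots measured about 90° turned in close views. In the coarser final view they read 88° (red), 89° (yellow) and 92° (blue).
- **Driver and plunger:** the driver stands upright with its top at 104 mm, and the plunger is back at 86 mm.
- **Bystanders:** the beaker and bottle look to be where they were.

**Imperfect**
- All three rods droop about 5° within the bores' play.
- The yellow rod also sits about 5° askew sideways, first seen just after its screw was turned and possibly from the announced knock. Its depth matches the other two, so I left it.

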